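# Start the screw cap on a glass jar by feel

### The arm

A 7-joint arm with a two-finger parallel gripper is mounted at the origin on the work surface. World frame = base frame: x ahead of the robot, y to its left, z up, the work surface at z = 0. Lengths are in m, angles in rad, forces in N, time in s.
With the tool pointing down it reaches from about 0.425 to 0.925 m from the base axis. Payload 6.8 kg.
Tool frame: the origin (TCP) lies midway between the tips of the shut fingers; the grasp point (between the pads) lies r.tcp_to_grasp behind it (r.tcp_to_grasp is the distance from the TCP to the grasp point, in m); x points along the fingers, y is the direction in which the jaws open and shut, and the axes are right-handed (so a half turn about x gives the same grasp; the last joint's range is limited). The gripper opens to 85 mm and grips with 20 to 120 N. Pads are 22 mm wide; open, the fingers measure 114 mm over their backs; the gripper's body (76 mm by 85 mm) begins 54 mm behind the grasp point. The pads swing forward as they close: fully open they stand 13 mm farther back than shut.
Start: joints at [-1.253, 0.477, 0.022, 1.555, -0.011, 1.109, -0.083], TCP at [0.279, 0.615, 0.231] pointing down, gripper open.
Joint ranges: [-2.96, 2.96], [-0.34, 2.1], [-1.41, 1.46], [0.24, 2.44], [-1.37, 4.51], [0.17, 1.92], [-2.96, 2.96]. Speed limits (rad/s): [2.39, 2.39, 3.14, 3.14, 3.14, 3.14, 3.14].

### API

Orientations are given as a rotation vector (axis times angle).
In Python, from bench import r, grab_frame, search_frame, cut_out, pinpoint gives the robot as it stands. The module is installed in compiled form; this text tells all that it offers.
- The arm moves only by the tool apply_moves, never from a script. Its argument "commands" is a list of rows, each a list of 7 numbers: the finger opening in mm, from 0 to 85.4, then the shift along the tool's x, y, z in mm, then the turn, a rotation vector about the tool's x, y, z in rad. A call has 1 to 20 rows; each row is the pose to reach, as a shift and turn from the pose commanded when the call began, along the tool's axes at that moment; what a row does not reach only later rows make up. A row lasts 1/10 s, in which the tool goes at most 50 mm and 8.59 degrees, less where a joint would pass 70% of its speed; a pose out of reach is approached as far as the arm can. A call with a gripper value outside its range is refused whole. The fingers move at their own pace and stop on an object; "force" is the grip in N (left out, the last holds). Time passes only in rows, so rows that repeat a pose let the fingers close. It gives the time, the measured TCP pose, the force and the opening at its end, in the units of the state.
- r.get_obs(): the state, without advancing time (a new reading comes with each control period).
- grab_frame(name): name is "scene" or "top" or "wrist"; returns a dict with "pixels" (480x640x3 uint8, red, green, blue), "mtx" (3x3 intrinsics, pixels), "position" and "rotation" of the camera in the world; the wrist camera has in their place "T_tool_cam" (4x4, takes a point from camera to tool coordinates, whose origin is the TCP and whose axes are the tool frame's). Camera axes: x right, y down, z forward; pixel columns grow to the right and rows downward; lengths in m; the calibration is good to about 2 mm. A picture is of the moment at which its call begins: read the wrist's pose just before it. There is no depth.
- r.hand_in(): hands the job in, once; it reports no verdict.
Trained networks look in the newest picture that a camera, given by its name, has taken for a name from the list of things; names that differ only in an ending like _2 or _b are one class to them, and where a whole thing is asked for, a point or a joint stands for the part that bears it (a point fixed in the world has none). Each returns a list of dicts, best first, with "confidence" (0 to 1); they miss things now and then, are a little off and sometimes report something else, mostly with a low value. They report only what shows in the picture. A call takes as long as a camera call. They do not tell look-alikes from the thing itself.
- search_frame(label, camera): "point" ([column, row] as shares, 0 to 1, of the picture: columns of its width, rows of its height, amid what is visible of it).
- cut_out(label, camera): "pixels" (480x640 bool, what is visible of it) and "point" ([column, row] as shares, 0 to 1, of the picture: columns of its width, rows of its height, amid what is visible of it).
- pinpoint(label, camera): "point" ([column, row] as shares, 0 to 1, of the picture: columns of its width, rows of its height: a listed point, or the origin of a listed thing).
The state is a dict: "clock": time; "joints": joint angles; "qvel": joint speeds; "tau": joint torques, N m; "tcp_pos": TCP position; "orientation": TCP orientation; "contact_force": force on the tool from outside, world axes, zero at the start; "moment": the same for the moment, N m; "grip_width": finger opening in m.
Only numpy, scipy, OpenCV 4.12 (cv2) and the standard library are available. Lean on these libraries where they do the work, as an engineer would, in place of code of your own. Each camera call takes 0.05 s, during which the arm holds its last target.

### The job

Pick up the white screw cap and set it level on the neck of the green glass jar held in the clamp. With the cap resting on the thread, turn it slowly backward (anticlockwise from above) until you feel it drop off the start of the thread, then from there screw it forward (clockwise) one full turn, letting it ride down the thread and taking fresh grips as needed, so that it is started but not tight. Finish with the gripper still holding the cap there, and leave the other glassware and packing things where they are.

Things in the scene. Friction and masses are not known exactly. Their poses are not given: they have to be found in the camera images.
- cap: white ribbed plastic screw cap lying open side down on the bench, to the left or right of the clamp: outside diameter 63 mm, 30 mm high, wall 2.7 mm, about 35 to 65 g. Origin: centre of its open underside; z up through the closed top, x through lug 0. Inside stand three lugs 120 degrees apart, their undersides 1 mm above the open edge, their inner faces 25.4 mm from the axis
- cap_top (a point): centre of the cap's closed top (3 mm thick), 30 mm above its underside; a thin grey line on the top runs out from here to above lug 0
- jar: green glass jar fixed in the clamp, body diameter 92 mm, 150 mm from foot to rim. Origin: centre of its foot, 12 mm above the bench; z up along the neck axis. Neck: outside diameter 48 mm, from the shoulder at 117 mm up to the rim; right-hand thread with three equal starts 120 degrees apart, ridges 1.7 mm thick, 54 mm across, lead 13.8 mm per turn. Where the starts point has to be felt
- jar_rim (a point): centre of the jar's rim, 150 mm above the jar's origin. The cap has about 1.4 mm of sideways play round the neck. The thread holds a released cap where it is; it comes tight on the rim about one and a third turns after the drop, with about 1.3 mm of play up and down until then
- jar_thread (a point): on the neck axis at the highest level of the thread, 147.35 mm above the jar's origin. A cap resting on the thread has its underside about 1 to 5.6 mm below this; turned backward it climbs 2.2 mm per rad until about 1 mm below, then falls about 4.6 mm past the thread starts (at most 120 degrees of back turn); turned forward from there it sinks 13.8 mm per turn
- cap_lug0 (a point): underside of the cap's lug 0, on the cap's +x side, 25.7 mm from its axis, 1 mm above its underside; turns with the cap, hidden inside it
- cap_lug1 (a point): the same on lug 1, 120 degrees anticlockwise (seen from above) from lug 0
- cap_lug2 (a point): the same on lug 2, 240 degrees anticlockwise from lug 0
- clamp: jar clamp bolted to the bench: dark steel base 150 x 170 x 12 mm, blue jaws with rubber pads at its +y and -y sides up to 72 mm above the bench, black hand knob out to 102 mm along its +y. Origin: centre of its underside
- black_cap: bystander: smaller black screw cap, diameter 48 mm, 18 mm high, does not fit; lies on the side of the clamp where the white cap is not. Origin: centre of its underside
- mint_vase: bystander: mint glass vase, widest 94 mm, 150 mm tall. Origin: centre of its foot
- pink_vase: bystander: pink glass vase, widest 104 mm, 115 mm tall. Origin: centre of its foot
- amber_jar: bystander: amber jar already capped in black, diameter 86 mm, 120 mm tall. Origin: centre of its foot
- bowl: bystander: clear glass bowl, rim diameter 116 mm, 50 mm high. Origin: centre of its foot
- tape_roll: bystander: roll of brown tape lying flat, diameter 104 mm, 48 mm high. Origin: centre of its underside
- marker: bystander: blue marker pen, 135 mm long, 15 mm thick, lying along its x. Origin: under its middle
Things that resemble listed ones, but are neither listed nor needed, are in the scene too. Of the things that look like the cap, take the one that is nearest to the robot's base at the start.

How it is judged:
By the outcome, as a careful person would: the job done as asked, in the order asked, and still so for the second after the job is handed in, while the arm keeps its last pose, push and grip.
It also fails if it takes over 72 s, if anything falls off the work surface, if the arm or the gripper's body presses on something with over 40 N, if the wrist force passes 120 N, or if a joint passes its speed limit or range.

## Working session

There is one attempt and no reset: what is moved stays moved. The work goes in short steps, Python scripts to look and compute and a tool call to move; the robot and the scene stay as the last step left them, time stands still between calls to the robot, and variables do not carry over. Pictures are saved under pics/ and viewed, and the job is handed in when it is done.

Besides the shell and the picture viewer there is one more tool, called after ">>>" by a JSON object that holds its "method" and its "body", one argument or row to a line. apply_moves: Moves the arm, as the interface text tells. Its arguments: {"type":"object","properties":{"commands":{"type":"array"},"force":{"type":"number"}},"required":["commands"]}

```bash
mkdir -p pics; ls; python3 - <<'E'
from bench import r, grab_frame, search_frame, cut_out, pinpoint
import cv2
o=r.get_obs()
for k,v in o.items(): print(k,v)
print(r.tcp_to_grasp)
for n in ["scene","top","wrist"]:
    f=grab_frame(n); cv2.imwrite(f"pics/{n}0.png",f["pixels"][:,:,::-1])
    print(n,f["mtx"].tolist(),{k:f[k] for k in f if k not in("pixels","mtx")})
    for l in ["cap","cap_top","jar_rim","jar","clamp"]:
        if n=="wrist" and l!="cap": continue
        for d in pinpoint(l,n): print(n,l,d["confidence"],d["point"][0]*640,d["point"][1]*480)
E
```

```text
pics
clock 0.0
joints [-1.25308816  0.47779122  0.02232516  1.55649939 -0.01154735  1.10932215
 -0.08308808]
qvel [-1.28112287e-03  7.78768596e-04 -9.50317586e-04  1.43253585e-03
  1.32200358e-03  7.51629479e-05 -8.90344343e-04]
tau [-6.89498465e-04 -5.96439064e+01  1.60793770e+00 -2.81217849e+01
  1.26132058e-02  9.13088996e-03  7.93589425e-05]
tcp_pos [0.27855006 0.61415707 0.23031116]
orientation [ 0.3324898   1.54518579 -0.33544196]
contact_force [ 1.06277774  0.74891321 -0.11290647]
moment [ 0.01052308 -0.05108241  0.0196791 ]
grip_width 0.08537213564140508
0.0187
scene [[475.89475405668964, 0.0, 323.1485878180669], [0.0, 475.89475405668964, 247.85207459621964], [0.0, 0.0, 1.0]] {'position': array([1.2676477 , 0.40820854, 1.06404577]), 'rotation': array([-1.28994961, -2.3000023 ,  0.91004477])}
scene cap 0.96 265.408 275.61600000000004
scene cap 0.88 231.10399999999998 198.096
scene cap 0.62 213.12 176.88
scene cap 0.6 262.71999999999997 227.904
scene cap 0.16 213.31199999999998 273.408
scene cap_top 0.93 260.608 268.512
scene cap_top 0.91 260.096 223.776
scene cap_top 0.55 215.
[... 609 characters left out ...]
p_top 0.71 523.3919999999999 327.6
top cap_top 0.57 382.91200000000003 224.112
top jar 0.74 329.08799999999997 266.784
top jar 0.7 194.496 201.88799999999998
top jar 0.5 271.616 178.608
top clamp 0.9 328.12800000000004 268.416
wrist [[332.25245782247566, 0.0, 320.5740895313878], [0.0, 332.25245782247566, 237.71909585675357], [0.0, 0.0, 1.0]] {'T_tool_cam': array([[-1.03480932e-03, -3.12622386e-01,  9.49876925e-01,
        -1.42768544e-01],
       [ 9.99999379e-01, -7.16209168e-04,  8.53695507e-04,
         6.66312887e-04],
       [ 4.13426236e-04,  9.49877219e-01,  3.12622933e-01,
        -8.00831096e-02],
       [ 0.00000000e+00,  0.00000000e+00,  0.00000000e+00,
         1.00000000e+00]])}
```

View pics/scene0.png

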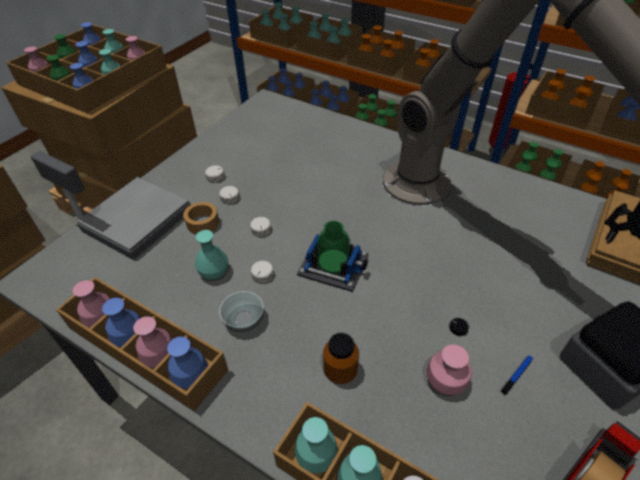

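View pics/top0.png

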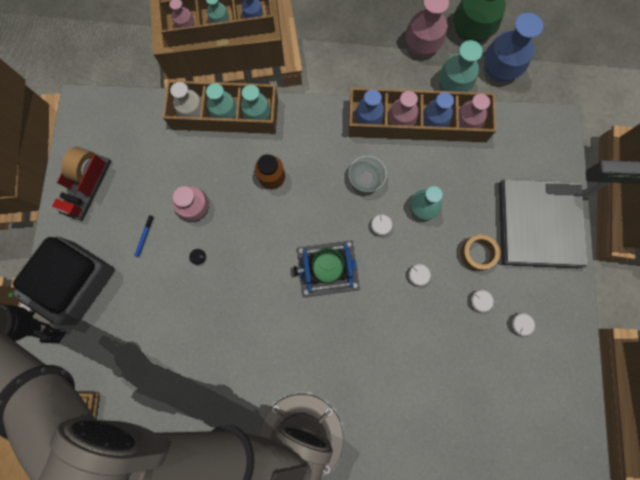

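View pics/wrist0.png

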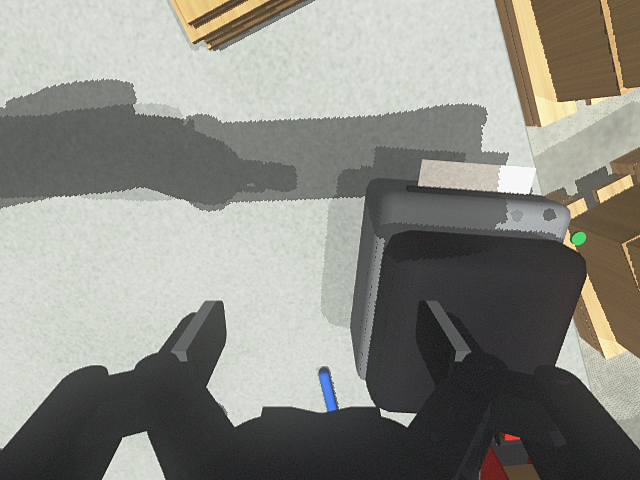

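```bash
cat > h.py <<'E'
from bench import r, grab_frame, search_frame, cut_out, pinpoint
import numpy as np, cv2
from scipy.spatial.transform import Rotation as R
def campose(f,o=None):
    if "T_tool_cam" in f:
        T=np.eye(4);T[:3,:3]=R.from_rotvec(o["orientation"]).as_matrix();T[:3,3]=o["tcp_pos"]
        T=T@f["T_tool_cam"]; return T[:3,3],T[:3,:3]
    return f["position"],R.from_rotvec(f["rotation"]).as_matrix()
def ray(f,px,o=None):
    p,M=campose(f,o); d=M@np.linalg.solve(f["mtx"],[px[0],px[1],1]); return p,d/np.linalg.norm(d)
def onz(f,px,z,o=None):
    p,d=ray(f,px,o); return p+d*(z-p[2])/d[2]
def proj(f,X,o=None):
    p,M=campose(f,o); c=M.T@(np.asarray(X)-p); q=f["mtx"]@c; return q[:2]/q[2]
def save(f,n,box=None,s=1):
    im=f["pixels"][:,:,::-1]
    if box: im=im[box[1]:box[3],box[0]:box[2]]
    cv2.imwrite("pics/"+n,cv2.resize(im,None,fx=s,fy=s,interpolation=cv2.INTER_CUBIC))
E
python3 - <<'E'
from h import *
f=grab_frame("top")
for l in["cap","black_cap"]:
  for d in cut_out(l,"top"):
    m=d["pixels"]; ys,xs=np.nonzero(m); c=(xs.mean(),ys.mean()); X=onz(f,c,.025)
    print(l,d["confidence"],np.round(c,1),m.sum(),X.round(4),np.hypot(*X[:2]))
d=cut_out("clamp","top")
for l,z in[("jar",.012),("jar_rim",.162),("clamp",0)]:
  for d in pinpoint(l,"top"): print(l,d["confidence"],onz(f,np.array(d["point"])*[640,480],z))
g=grab_frame("scene")
for l in["cap"]:
  for d in cut_out(l,"scene"):
    m=d["pixels"]; ys,xs=np.nonzero(m); c=(xs.mean(),ys.mean()); X=onz(g,c,.02)
    print(l,d["confidence"],np.round(c,1),m.sum(),X.round(4),np.hypot(*X[:2]))
for l,z in[("jar",.012),("jar_rim",.162),("clamp",0)]:
  for d in pinpoint(l,"scene"): print(l,d["confidence"],onz(g,np.array(d["point"])*[640,480],z))
save(f,"topcrop.png",(350,190,550,350),4)
save(g,"scenecrop.png",(190,150,290,290),4)
E
```

```text
cap 0.94 [418.3 275.4] 425 [ 0.4635 -0.3205  0.025 ] 0.5634933706246192
cap 0.84 [480.6 301.3] 439 [ 0.3961 -0.5011  0.025 ] 0.6387215633090225
cap 0.84 [380.6 225.2] 363 [ 0.6099 -0.2071  0.025 ] 0.6441509845519694
cap 0.64 [521.4 324.8] 475 [ 0.3344 -0.6161  0.025 ] 0.701004286370534
black_cap 0.69 [196.8 256.7] 236 [0.49   0.3359 0.025 ] 0.5940710917549429
jar 0.73 [0.49238583 0.34103198 0.012     ]
jar 0.59 [ 0.46809127 -0.06087747  0.012     ]
jar_rim 0.61 [ 0.46964909 -0.05752711  0.162     ]
clamp 0.76 [ 0.47390346 -0.06227092  0.        ]
cap 0.9 [261.7 271. ] 417 [ 0.6141 -0.2112  0.02  ] 0.6493735741042382
cap 0.85 [214.9 173.1] 277 [ 0.337  -0.6221  0.02  ] 0.7075229750509069
cap 0.53 [260.9 226.2] 350 [ 0.4676 -0.3235  0.02  ] 0.5685736302236333
cap 0.5 [229.7 194.5] 313 [ 0.4    -0.5039  0.02  ] 0.64339216098958
jar 0.72 [ 0.46241929 -0.05622354  0.012     ]
jar 0.38 [0.65779258 0.36881368 0.012     ]
jar_rim 0.72 [ 0.47206047 -0.05610811  0.162     ]
clamp 0.97 [ 0.47910198 -0.04970191  0.        ]
```

View pics/topcrop.png

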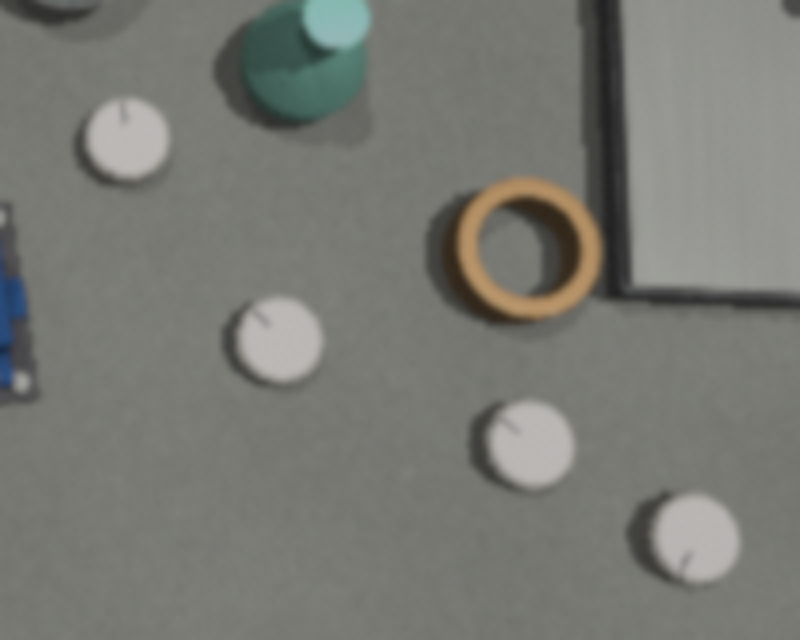

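View pics/scenecrop.png

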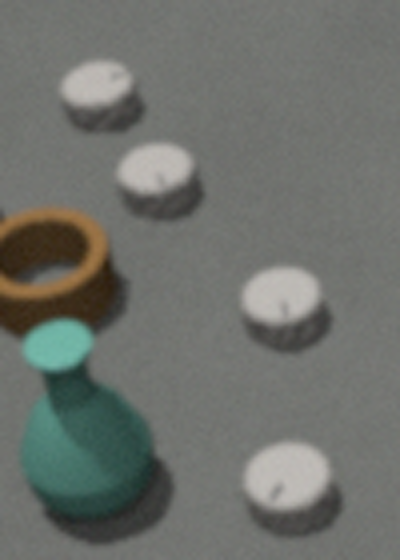

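```bash
cat >> h.py <<'E'
def rel(target, yaw_dir=None, o=None):
    """shift mm in tool axes from pose o to world target; target tool-x straight down, tool-y along world yaw angle"""
    o=o or r.get_obs(); M=R.from_rotvec(o["orientation"])
    s=M.inv().apply(np.array(target)-o["tcp_pos"])*1000
    print("shift mm",s.round(1))
    if yaw_dir is not None:
        x=np.array([0,0,-1.]);y=np.array([np.cos(yaw_dir),np.sin(yaw_dir),0]);T=R.from_matrix(np.column_stack([x,y,np.cross(x,y)]))
        print("turn",(M.inv()*T).as_rotvec().round(4))
def st():
    o=r.get_obs(); M=R.from_rotvec(o["orientation"]).as_matrix()
    print("t%.2f"%o["clock"],"tcp",o["tcp_pos"].round(4),"F",o["contact_force"].round(1),"M",o["moment"].round(2),"w %.4f"%o["grip_width"],"yawY %.1f"%np.degrees(np.arctan2(M[1,1],M[0,1])),"tilt",M[:2,0].round(4),"q",o["joints"].round(3))
    return o
E
python3 - <<'E'
from h import *
o=st()
print(R.from_rotvec(o["orientation"]).as_matrix().round(3))
rel([.5,.2,.25]); 
for y in (0,-45,-30,30,60,80,90,120,150,180): print(y);rel([.465,-.322,.16],np.radians(y))
E
```

```text
t1.30 tcp [0.2788 0.6147 0.2313] F [ 0.  -0.3  0.5] M [-0.04 -0.03 -0.02] w 0.0850 yawY 65.6 tilt [ 0. -0.] q [-1.253  0.477  0.022  1.555 -0.011  1.109 -0.083]
[[ 0.     0.413  0.911]
 [-0.     0.911 -0.413]
 [-1.     0.     0.   ]]
shift mm [ -18.7 -286.4  372.7]
0
shift mm [  71.3 -776.2  556.5]
turn [ 1.145  0.    -0.   ]
-45
shift mm [  71.3 -776.2  556.5]
turn [ 1.9304  0.     -0.    ]
-30
shift mm [  71.3 -776.2  556.5]
turn [ 1.6686  0.     -0.    ]
30
shift mm [  71.3 -776.2  556.5]
turn [ 0.6214  0.     -0.    ]
60
shift mm [  71.3 -776.2  556.5]
turn [ 0.0978  0.     -0.    ]
80
shift mm [  71.3 -776.2  556.5]
turn [-0.2513  0.     -0.    ]
90
shift mm [  71.3 -776.2  556.5]
turn [-0.4258  0.     -0.    ]
120
shift mm [  71.3 -776.2  556.5]
turn [-0.9494  0.      0.    ]
150
shift mm [  71.3 -776.2  556.5]
turn [-1.473  0.     0.   ]
180
shift mm [  71.3 -776.2  556.5]
turn [-1.9966  0.      0.    ]
```

>>> {"method": "apply_moves", "body": {
  "commands": [
    [85,-19,-286,373,0.9,0,0],
    [85,-19,-286,373,0.9,0,0],
    [85,-19,-286,373,0.9,0,0],
    [85,-19,-286,373,0.9,0,0],
    [85,-19,-286,373,0.9,0,0],
    [85,-19,-286,373,0.9,0,0],
    [85,-19,-286,373,0.9,0,0],
    [85,-19,-286,373,0.9,0,0],
    [85,-19,-286,373,0.9,0,0],
    [85,-19,-286,373,0.9,0,0],
    [85,11,-776,556,1.75,0,0],
    [85,11,-776,556,1.75,0,0],
    [85,11,-776,556,1.75,0,0],
    [85,11,-776,556,1.75,0,0],
    [85,11,-776,556,1.75,0,0],
    [85,11,-776,556,1.75,0,0],
    [85,11,-776,556,1.75,0,0],
    [85,11,-776,556,1.75,0,0],
    [85,11,-776,556,1.75,0,0],
    [85,11,-776,556,1.75,0,0]
  ],
  "force": 40
}}

```text
clock: 3.3
tcp_pos: [0.4661, -0.2995, 0.2218]
orientation: [1.64, 0.86, -1.638]
contact_force: [1.5, -0.3, 0.8]
grip_width: 0.0851
```

```bash
python3 - <<'E'
from h import *
o=st()
rel([.465,-.322,.20],np.radians(-35))
E
```

```text
t3.30 tcp [ 0.4661 -0.2995  0.2218] F [ 1.5 -0.3  0.8] M [ 0.05 -0.06  0.02] w 0.0851 yawY -34.6 tilt [0.0009 0.0002] q [-0.122  0.348  0.734  1.895 -0.275  1.001  0.128]
shift mm [21.8 11.8 19.2]
turn [ 0.0066 -0.0007 -0.0006]
```

>>> {"method": "apply_moves", "body": {
  "commands": [
    [85,22,12,19,0.007,0,0],
    [85,22,12,19,0.007,0,0],
    [85,22,12,19,0.007,0,0]
  ]
}}

```text
clock: 3.6
tcp_pos: [0.465, -0.3202, 0.1993]
orientation: [1.644, 0.855, -1.646]
contact_force: [0.7, -0.5, -0.1]
grip_width: 0.0851
```

```bash
cat > capw.py <<'E'
from h import *
import sys
o=st()
f=grab_frame("wrist"); save(f,sys.argv[1])
for d in cut_out("cap","wrist"):
    m=d["pixels"]; ys,xs=np.nonzero(m); print("cut",d["confidence"],xs.mean().round(1),ys.mean().round(1),m.sum(),xs.min(),xs.max(),ys.min(),ys.max())
for l,z in(("cap_top",.03),("cap",0)):
  for d in pinpoint(l,"wrist"):
    p=np.array(d["point"])*[640,480]; print(l,d["confidence"],p.round(1),onz(f,p,z,o).round(4))
E
python3 capw.py wrist1.png
```

```text
t3.60 tcp [ 0.465  -0.3202  0.1993] F [ 0.7 -0.5 -0.1] M [ 0.01  0.04 -0.06] w 0.0851 yawY -35.1 tilt [-0.0011  0.0006] q [-0.064  0.398  0.719  1.892 -0.315  0.968  0.184]
cut 0.81 365.3 366.4 2666 338 394 337 395
cut 0.73 324.7 213.6 3360 293 357 181 246
cap_top 0.82 [366.7 376.4] [ 0.3995 -0.5047  0.03  ]
cap_top 0.75 [393.4   2.1] [ 0.6147 -0.2086  0.03  ]
cap_top 0.64 [328.7 218.7] [ 0.4701 -0.3262  0.03  ]
cap 0.82 [363.6 361.3] [ 0.3978 -0.5074  0.    ]
cap 0.74 [384.5  15.6] [ 0.6128 -0.2085  0.    ]
cap 0.57 [324.5 209.6] [ 0.4681 -0.3225  0.    ]
```

View pics/wrist1.png

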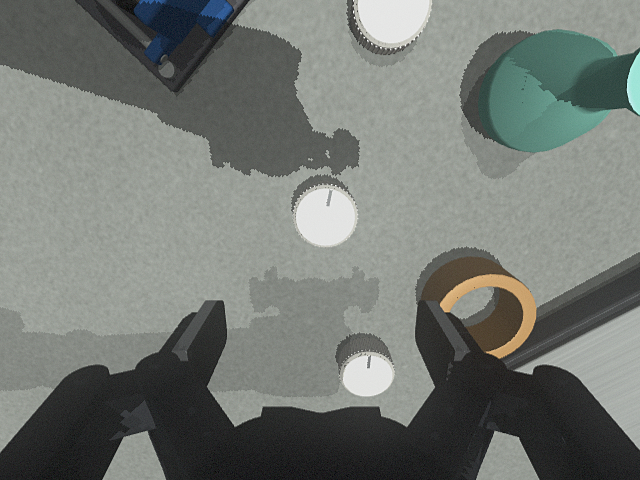

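```bash
python3 - <<'E'
from h import *
o=st()
f=grab_frame("wrist")
im=f["pixels"].astype(int)
m=(im.min(2)>205).astype(np.uint8)
n,l,s,c=cv2.connectedComponentsWithStats(m)
k=l[217,322]; print(s[k],c[k])
cs,_=cv2.findContours((l==k).astype(np.uint8),cv2.RETR_EXTERNAL,cv2.CHAIN_APPROX_NONE)
e=cv2.fitEllipse(max(cs,key=len)); print(e)
for px in (c[k],e[0]):
  X=onz(f,px,.03,o); print(X.round(4)); 
print("gap from tcp in tool"); rel([X[0],X[1],.10]);rel([X[0],X[1],.004])
save(f,"capcrop.png",(260,150,400,280),5)
# gripper tips projections
for X in ([0,.0425,0],[0,-.0425,0],[-.013,.0425,0]):
    T=f["T_tool_cam"]; c=np.linalg.inv(T)@np.array(X+[1]); q=f["mtx"]@c[:3]; print(q[:2]/q[2])
E
```

```text
t3.80 tcp [ 0.4663 -0.3189  0.2003] F [-0.7  0.8 -0.2] M [-0.02  0.05 -0.05] w 0.0849 yawY -34.9 tilt [0.0013 0.0004] q [-0.067  0.396  0.719  1.892 -0.315  0.968  0.185]
[ 296  190   58   57 2556] [324.34115806 218.85602504]
((324.2506103515625, 219.54104614257812), (53.803932189941406, 58.43426513671875), 95.43401336669922)
[ 0.4681 -0.3229  0.03  ]
[ 0.4677 -0.3234  0.03  ]
gap from tcp in tool
shift mm [100.3   3.6   2.8]
shift mm [196.3   3.5   2.9]
[408.37821661 304.64925661]
[232.82633543 304.707851  ]
[415.67978179 319.27665302]
```

View pics/capcrop.png

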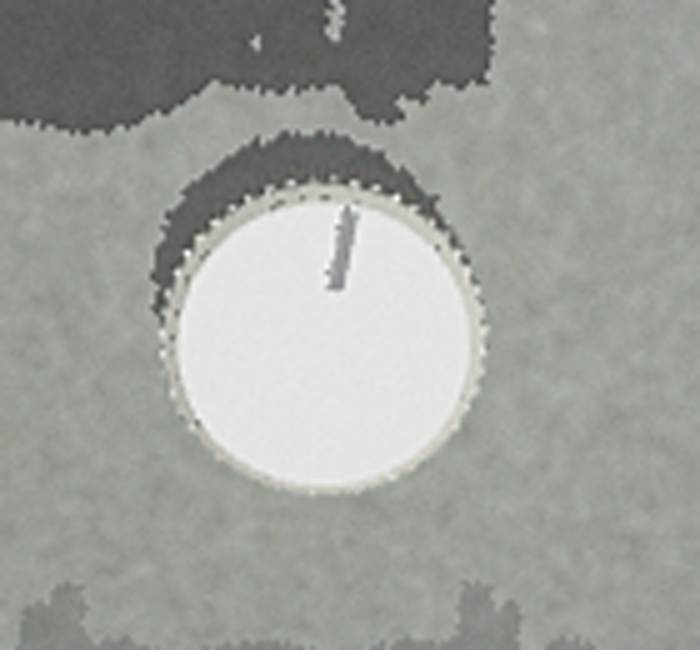

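>>> {"method": "apply_moves", "body": {
  "commands": [
    [85,50,3,2.5,0,0,0],
    [85,100,3,2.5,0,0,0],
    [85,110,3,2.5,0,0,0],
    [85,110,3,2.5,0,0,0]
  ]
}}

```text
clock: 4.25
tcp_pos: [0.4658, -0.3231, 0.089]
orientation: [1.643, 0.858, -1.646]
contact_force: [-0.3, -0.3, 0.1]
grip_width: 0.0849
```

```bash
cat > cc.py <<'E'
from h import *
import sys
zt=float(sys.argv[2])
P=[]
for i in range(2):
    o=st(); f=grab_frame("wrist")
    im=f["pixels"].astype(int)
    m=(im.min(2)>205).astype(np.uint8)
    n,l,s,c=cv2.connectedComponentsWithStats(m)
    for k in range(1,n):
        if s[k,4]>800 :
            cs,_=cv2.findContours((l==k).astype(np.uint8),cv2.RETR_EXTERNAL,cv2.CHAIN_APPROX_NONE)
            e=cv2.fitEllipse(max(cs,key=len)); X=onz(f,e[0],zt,o)
            print(s[k],np.round(e[0],1),np.round(e[1],1),"world",X.round(4),"tool",(R.from_rotvec(o["orientation"]).inv().apply(X-o["tcp_pos"])*1000).round(1))
save(f,sys.argv[1])
E
python3 cc.py wrist2.png .03
```

```text
t4.25 tcp [ 0.4658 -0.3231  0.089 ] F [-0.3 -0.3  0.1] M [ 0.01 -0.07  0.03] w 0.0849 yawY -35.0 tilt [-0.0027  0.0013] q [ 0.033  0.553  0.615  1.965 -0.452  0.766  0.3  ]
[ 280  238   88   60 3901] [325.7 266.8] [56.2 90. ] world [ 0.4653 -0.3293  0.03  ] tool [59.   3.4  5.4]
t4.30 tcp [ 0.4668 -0.3241  0.0907] F [0.7 0.1 0.2] M [-0.03 -0.05 -0.04] w 0.0847 yawY -35.0 tilt [ 0.0002 -0.0003] q [ 0.032  0.551  0.616  1.963 -0.452  0.766  0.3  ]
[ 278  236   87   60 3859] [323.5 265.3] [55.9 91.2] world [ 0.4656 -0.3293  0.03  ] tool [60.7  1.9  5. ]
```

View pics/wrist2.png

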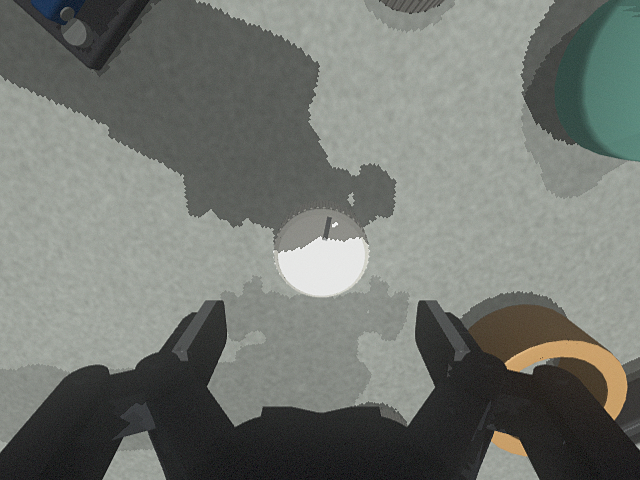

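```bash
python3 - <<'E'
from h import *
f=grab_frame("wrist"); save(f,"w3.png",(260,190,390,310),6)
o=st()
for px in ((321.5,251),(321.5,253),(321.5,255)):
    X=onz(f,px,.03,o); print(X.round(4),(R.from_rotvec(o["orientation"]).inv().apply(X-o["tcp_pos"])*1000).round(1))
# project circle r=.0315 & top at candidate
E
```

```text
t4.40 tcp [ 0.4678 -0.325   0.0921] F [-0.1 -0.3  1.3] M [-0.   -0.01  0.05] w 0.0853 yawY -35.1 tilt [ 0.0034 -0.0018] q [ 0.032  0.549  0.617  1.962 -0.452  0.765  0.3  ]
[ 0.4712 -0.3217  0.03  ] [62.1  0.6 -4.6]
[ 0.4704 -0.3228  0.03  ] [62.1  0.6 -3.2]
[ 0.4696 -0.324   0.03  ] [62.1  0.6 -1.8]
```

View pics/w3.png

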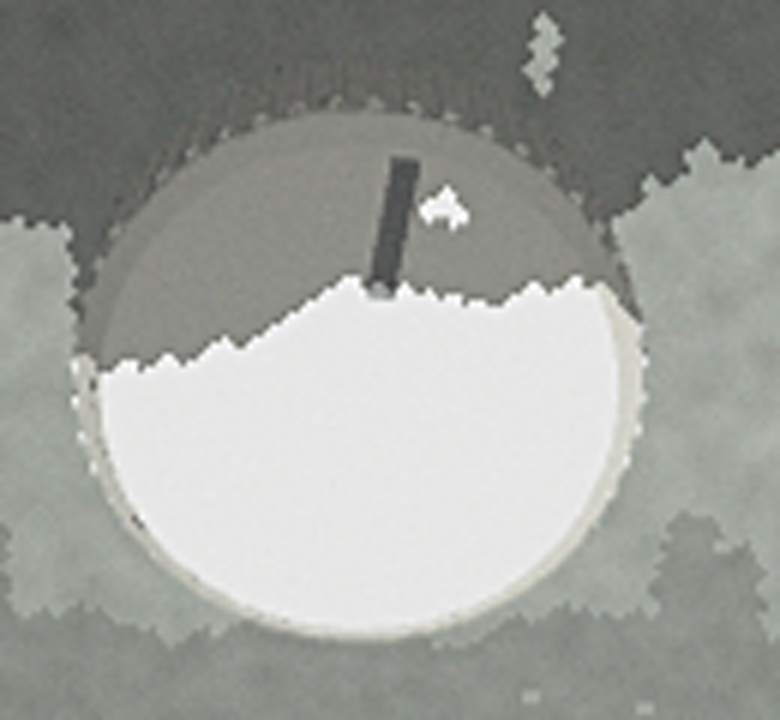

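>>> {"method": "apply_moves", "body": {
  "commands": [
    [85,40,0.5,-2.5,0,0,0],
    [85,70,0.5,-2.5,0,0,0],
    [85,86,0.5,-2.5,0,0,0],
    [85,86,0.5,-2.5,0,0,0],
    [85,86,0.5,-2.5,0,0,0]
  ]
}}

```text
clock: 4.9
tcp_pos: [0.469, -0.3232, 0.0052]
orientation: [1.645, 0.852, -1.643]
contact_force: [-0.5, 0.5, -0.4]
grip_width: 0.0851
```

```bash
python3 - <<'E'
from h import *
o=st();f=grab_frame("wrist");o=st(); save(f,"w4.png")
E
```

```text
t4.90 tcp [ 0.469  -0.3232  0.0052] F [-0.5  0.5 -0.4] M [-0.02 -0.02 -0.  ] w 0.0851 yawY -35.1 tilt [ 0.0018 -0.0011] q [ 0.113  0.679  0.507  1.988 -0.559  0.612  0.381]
t4.95 tcp [ 0.4692 -0.3233  0.0054] F [-0.4  0.1 -1.7] M [-0.03 -0.06 -0.01] w 0.0851 yawY -35.1 tilt [ 0.0024 -0.0014] q [ 0.113  0.679  0.507  1.988 -0.559  0.612  0.381]
```

View pics/w4.png

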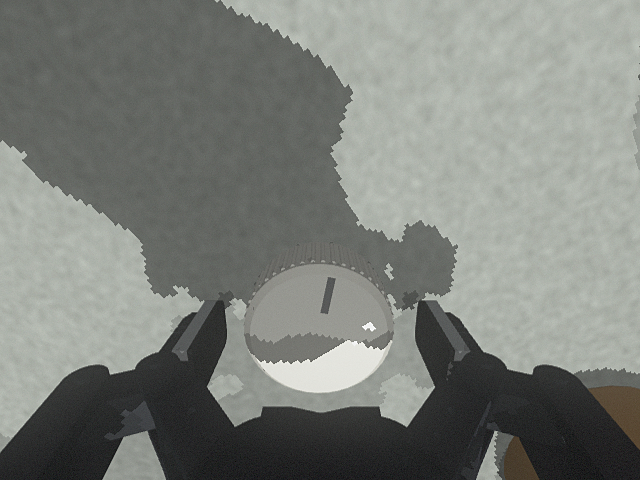

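```bash
python3 - <<'E'
from h import *
f=grab_frame("wrist")
T=f["T_tool_cam"]
# cap top at tool x = -(0.03-0.0053)
th=np.linspace(0,2*np.pi,100)
def pt(X):
    X=np.atleast_2d(X); c=(np.linalg.inv(T)@np.c_[X,np.ones(len(X))].T)[:3]; q=f["mtx"]@c; return (q[:2]/q[2]).T
im=f["pixels"][:,:,::-1].copy()
for cz,col in((-.003,(255,0,0)),(0,(0,255,0)),(.003,(0,0,255))):
    P=pt(np.c_[np.full(100,-.0247),.0315*np.cos(th),cz+.0315*np.sin(th)])
    print(cz,P.min(0),P.max(0)); cv2.polylines(im,[P.astype(int)],True,col,1)
cv2.imwrite("pics/w5.png",cv2.resize(im[220:420,200:440],None,fx=3,fy=3))
E
```

```text
-0.003 [243.73096165 256.96262017] [397.49018966 390.33916315]
0 [244.2602097  264.24509464] [396.96766578 395.80418754]
0.003 [244.78225867 271.42166157] [396.45223413 401.20026242]
```

View pics/w5.png

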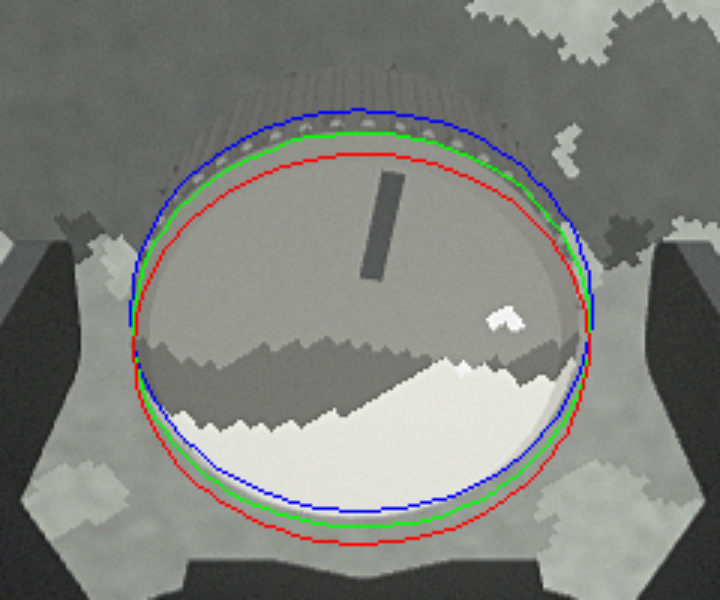

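>>> {"method": "apply_moves", "body": {
  "commands": [
    [85,1,0,-1.2,0,0,0],
    [55,1,0,-1.2,0,0,0],
    [55,1,0,-1.2,0,0,0],
    [55,1,0,-1.2,0,0,0],
    [55,1,0,-1.2,0,0,0],
    [55,1,0,-1.2,0,0,0]
  ],
  "force": 50
}}

```text
clock: 5.6
tcp_pos: [0.4693, -0.3213, 0.0037]
orientation: [1.645, 0.855, -1.643]
contact_force: [-1.9, 2.2, 10.7]
grip_width: 0.0621
```

```bash
python3 - <<'E'
from h import *
o=st();f=grab_frame("wrist");o=st(); save(f,"w6.png")
E
```

```text
t5.60 tcp [ 0.4693 -0.3213  0.0037] F [-1.9  2.2 10.7] M [0.4  0.37 0.02] w 0.0621 yawY -35.1 tilt [0.0011 0.0004] q [ 0.112  0.681  0.505  1.989 -0.561  0.611  0.38 ]
t5.65 tcp [ 0.4693 -0.3213  0.0037] F [-2.1  3.5  9.4] M [0.41 0.3  0.07] w 0.0622 yawY -35.1 tilt [0.0011 0.0003] q [ 0.112  0.681  0.505  1.989 -0.561  0.611  0.38 ]
```

View pics/w6.png

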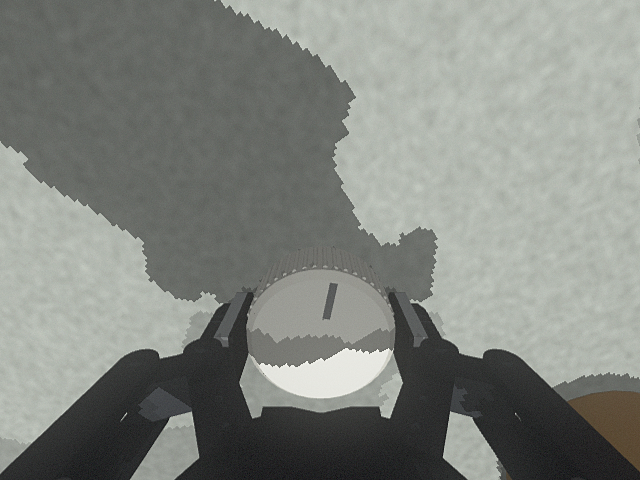

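>>> {"method": "apply_moves", "body": {
  "commands": [
    [55,-30,0,0,0,0,0],
    [55,-80,0,0,0,0,0],
    [55,-130,0,0,0,0,0],
    [55,-180,0,0,0,0,0],
    [55,-220,0,0,0,0,0],
    [55,-220,0,0,0,0,0]
  ]
}}

```text
clock: 6.25
tcp_pos: [0.4713, -0.3236, 0.2283]
orientation: [1.648, 0.846, -1.636]
contact_force: [0.7, 0.4, -0.7]
grip_width: 0.0622
```

```bash
python3 - <<'E'
from h import *
o=st();rel([.471,-.057,.225])
f=grab_frame("wrist");o=st(); save(f,"w7.png")
E
```

```text
t6.25 tcp [ 0.4713 -0.3236  0.2283] F [ 0.7  0.4 -0.7] M [ 0.03 -0.04 -0.  ] w 0.0622 yawY -35.1 tilt [ 0.0093 -0.0038] q [-0.092  0.373  0.754  1.856 -0.3    1.019  0.172]
shift mm [   2.3 -153.5 -217.9]
t6.30 tcp [ 0.4701 -0.3222  0.2254] F [-0.9 -0.2 -0.7] M [ 0.05  0.01 -0.01] w 0.0617 yawY -35.1 tilt [ 0.0054 -0.0016] q [-0.092  0.376  0.752  1.859 -0.302  1.017  0.173]
```

View pics/w7.png

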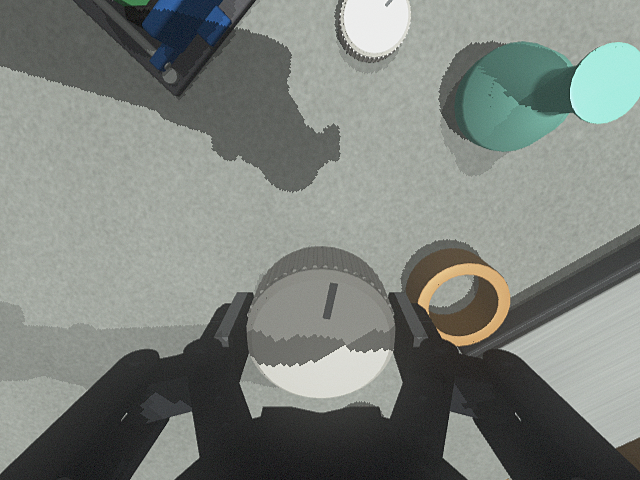

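>>> {"method": "apply_moves", "body": {
  "commands": [
    [55,2,-40,-30,0,0,0],
    [55,2,-80,-65,0,0,0],
    [55,2,-120,-100,0,0,0],
    [55,2,-153,-138,0,0,0],
    [55,2,-153,-138,0,0,0],
    [55,2,-153,-138,0,0,0],
    [55,2,-153,-138,0,0,0]
  ]
}}

```text
clock: 7.0
tcp_pos: [0.4226, -0.1212, 0.2201]
orientation: [1.643, 0.854, -1.646]
contact_force: [0.3, -0.5, -1.2]
grip_width: 0.0623
```

```bash
python3 - <<'E'
from h import *
o=st();f=grab_frame("wrist");o2=st(); save(f,"w8.png")
for l,z in(("jar_rim",.162),("jar_thread",.15935)):
  for d in pinpoint(l,"wrist"):
    p=np.array(d["point"])*[640,480]; print(l,d["confidence"],p.round(1),onz(f,p,z,o).round(4),onz(f,p,z,o2).round(4))
E
```

```text
t7.00 tcp [ 0.4226 -0.1212  0.2201] F [ 0.3 -0.5 -1.2] M [ 0.01  0.   -0.04] w 0.0623 yawY -35.1 tilt [-0.001  -0.0006] q [-0.546  0.096  0.742  2.139 -0.08   0.934 -0.371]
t7.05 tcp [ 0.4227 -0.1218  0.2203] F [-0.5 -1.  -0.9] M [-0.04  0.06  0.01] w 0.0620 yawY -35.2 tilt [-0.0007 -0.0008] q [-0.546  0.096  0.743  2.138 -0.08   0.934 -0.372]
jar_rim 0.8 [328.2 117.2] [ 0.4762 -0.0524  0.162 ] [ 0.4764 -0.0531  0.162 ]
jar_rim 0.17 [331.8 260.8] [ 0.428  -0.1261  0.162 ] [ 0.4281 -0.1267  0.162 ]
jar_thread 0.69 [328.1 115.8] [ 0.4767 -0.0518  0.1594] [ 0.477  -0.0524  0.1594]
```

View pics/w8.png

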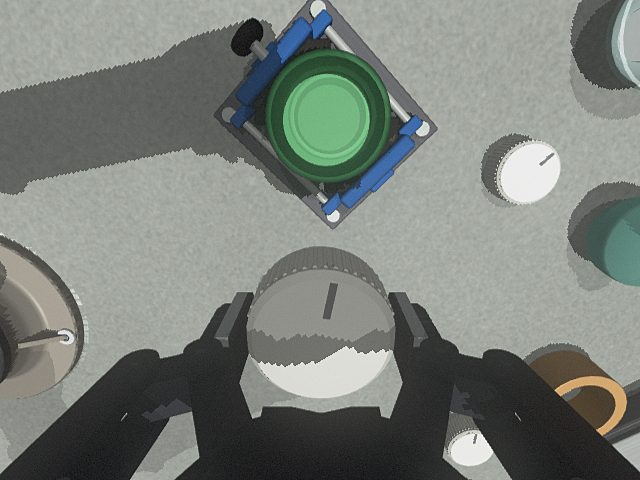

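```bash
cat > rim.py <<'E'
from h import *
import sys
from scipy.optimize import least_squares
T=None
def pt(f,X):
    X=np.atleast_2d(X); c=(np.linalg.inv(f["T_tool_cam"])@np.c_[X,np.ones(len(X))].T)[:3]; q=f["mtx"]@c; return (q[:2]/q[2]).T
th=np.linspace(0,2*np.pi,200)
o=st();f=grab_frame("wrist")
im=f["pixels"].astype(int)
hsv=cv2.cvtColor(f["pixels"],cv2.COLOR_RGB2HSV)
m=((hsv[:,:,0]>50)&(hsv[:,:,0]<75)&(hsv[:,:,1]>80)&(hsv[:,:,2]>120)).astype(np.uint8)
n,l,s,c=cv2.connectedComponentsWithStats(m); k=1+np.argmax(s[1:,4]); print(s[k],c[k])
cs,_=cv2.findContours((l==k).astype(np.uint8),cv2.RETR_EXTERNAL,cv2.CHAIN_APPROX_NONE)
C=max(cs,key=len)[:,0]; H=cv2.convexHull(C)[:,0]; e=cv2.fitEllipse(C); print(e)
# rays of contour onto rim plane in tool frame
zr=.162; xt=float(o["tcp_pos"][2])-zr
Tt=f["T_tool_cam"]
d=(Tt[:3,:3]@np.linalg.solve(f["mtx"],np.c_[C,np.ones(len(C))].T)).T; p=Tt[:3,3]
P=p+d*((xt-p[0])/d[:,0])[:,None]; 
(cy,cz),rad=cv2.minEnclosingCircle(P[:,1:].astype(np.float32)*1000); 
A=np.c_[P[:,1:]*2,np.ones(len(P))]; b=(P[:,1:]**2).sum(1); q=np.linalg.lstsq(A,b,rcond=None)[0]
print("enclosing y,z,r mm",cy,cz,rad,"LSQ",q[:2]*1000,np.sqrt(q[2]+q[0]**2+q[1]**2)*1000)
X=R.from_rotvec(o["orientation"]).apply([xt,q[0],q[1]])+o["tcp_pos"]; print("world",X)
big=cv2.resize(f["pixels"][:,:,::-1],None,fx=4,fy=4,interpolation=cv2.INTER_CUBIC)
for rr,col in((24,(0,0,255)),(27,(255,0,0))):
    Q=pt(f,np.c_[np.full(200,xt if rr==24 else xt+.00265),q[0]+rr/1000*np.cos(th),q[1]+rr/1000*np.sin(th)])
    cv2.polylines(big,[np.round(Q*4+1.5).astype(int)],True,col,1)
u,v=np.round(c[k]).astype(int)*4
cv2.imwrite("pics/"+sys.argv[1],big[max(0,v-280):v+280,max(0,u-350):u+350])
E
python3 rim.py w9.png
```

```text
t7.15 tcp [ 0.4228 -0.1221  0.2204] F [-0.6 -0.  -0.4] M [-0.03  0.   -0.01] w 0.0621 yawY -35.2 tilt [-0.0005 -0.0008] q [-0.545  0.096  0.743  2.138 -0.08   0.934 -0.372]
[ 282   73   87   93 6314] [324.95042762 118.86300285]
((324.94940185546875, 118.85636901855469), (86.12255096435547, 91.47735595703125), 2.8216195106506348)
enclosing y,z,r mm 2.529823064804077 -85.2947998046875 24.899385452270508 LSQ [  2.50891075 -85.31536353] 24.596235728701636
world [ 0.4740408  -0.05388302  0.16191809]
```

View pics/w9.png

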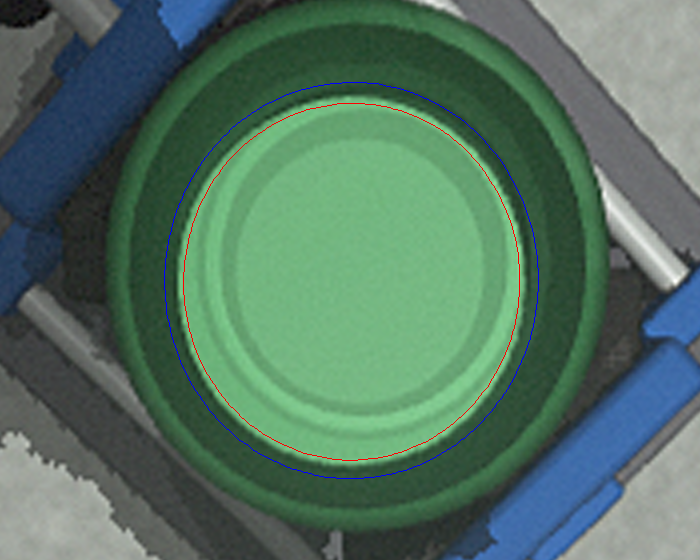

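```bash
python3 - <<'E'
import cv2,numpy as np
from h import *
f=grab_frame("wrist")
th=np.linspace(0,2*np.pi,200)
def pt(X):
    X=np.atleast_2d(X); c=(np.linalg.inv(f["T_tool_cam"])@np.c_[X,np.ones(len(X))].T)[:3]; q=f["mtx"]@c; return (q[:2]/q[2]).T
big=cv2.resize(f["pixels"][:,:,::-1],None,fx=4,fy=4,interpolation=cv2.INTER_CUBIC)
for cz,col in((-.001,(255,0,0)),(.001,(0,0,255))):
    P=pt(np.c_[np.full(200,-.0263),.0315*np.cos(th)-.0008,cz+.0315*np.sin(th)])
    cv2.polylines(big,[np.round(P*4+1.5).astype(int)],True,col,1)
cv2.imwrite("pics/w10.png",big[960:1640,950:1630])
E
```

```text
(no output)
```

View pics/w10.png

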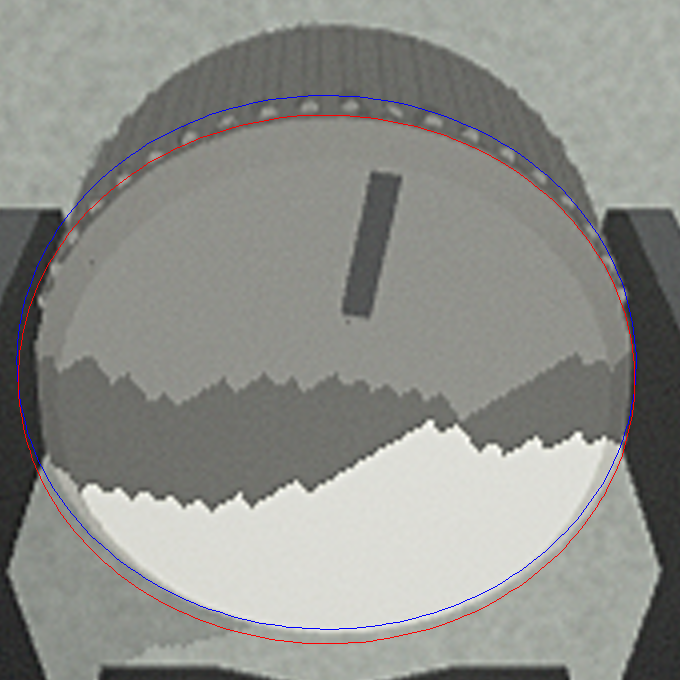

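```bash
python3 - <<'E'
from h import *
o=st();rel([.505,-.133,.2204],np.radians(22))
E
```

```text
t7.25 tcp [ 0.4228 -0.1217  0.2205] F [-0.2  0.1  0. ] M [-0.04  0.04 -0.02] w 0.0619 yawY -35.2 tilt [-0.0003 -0.0006] q [-0.546  0.096  0.742  2.138 -0.08   0.934 -0.372]
shift mm [  0.1  73.6 -38.1]
turn [-9.985e-01  7.000e-04  3.000e-04]
```

>>> {"method": "apply_moves", "body": {
  "commands": [
    [55,0,73.5,-38,-1,0,0],
    [55,0,73.5,-38,-1,0,0],
    [55,0,73.5,-38,-1,0,0],
    [55,0,73.5,-38,-1,0,0],
    [55,0,73.5,-38,-1,0,0],
    [55,0,73.5,-38,-1,0,0],
    [55,0,73.5,-38,-1,0,0],
    [55,0,73.5,-38,-1,0,0],
    [55,0,73.5,-38,-1,0,0],
    [55,0,73.5,-38,-1,0,0]
  ]
}}

```text
clock: 8.25
tcp_pos: [0.5049, -0.1319, 0.2205]
orientation: [0.921, 1.367, -0.921]
contact_force: [-0.1, -0.6, -0.3]
grip_width: 0.0618
```

```bash
python3 rim.py w11.png; python3 rim.py w11.png
```

```text
t8.25 tcp [ 0.5049 -0.1319  0.2205] F [-0.1 -0.6 -0.3] M [-0.09  0.04 -0.01] w 0.0618 yawY 22.1 tilt [-0.0002 -0.0001] q [-0.33   0.257  0.556  1.96  -0.163  0.969  0.69 ]
[ 281   78   87   92 6212] [323.73052157 123.1629105 ]
((323.7319030761719, 123.16219329833984), (85.53663635253906, 90.6025161743164), 0.4287232756614685)
enclosing y,z,r mm 2.537318706512451 -82.56522369384766 24.894773483276367 LSQ [  2.57201896 -82.57994675] 24.54723043199742
world [ 0.47623815 -0.05437404  0.16199542]
t8.30 tcp [ 0.5049 -0.1317  0.2206] F [-0.4  0.1 -1.8] M [-0.02 -0.01 -0.02] w 0.0617 yawY 22.1 tilt [-0.0002 -0.0001] q [-0.33   0.257  0.556  1.96  -0.163  0.969  0.69 ]
[ 281   78   86   92 6212] [323.69365744 123.2606246 ]
((323.68792724609375, 123.25861358642578), (85.44207000732422, 90.71114349365234), 0.7668148875236511)
enclosing y,z,r mm 2.752309799194336 -82.55795288085938 24.951576232910156 LSQ [  2.54736493 -82.52479741] 24.553688434685977
world [ 0.47617767 -0.05431955  0.16199846]
```

View pics/w11.png

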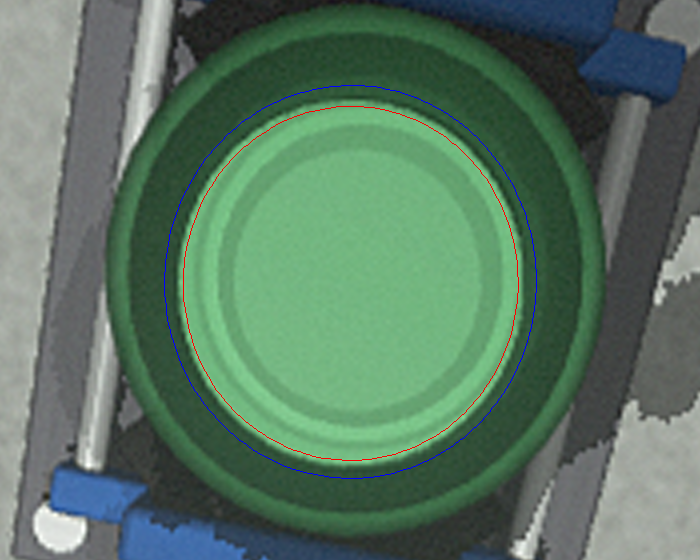

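>>> {"method": "apply_moves", "body": {
  "commands": [
    [55,0,1,-40,0,0,0],
    [55,0,2.7,-82.8,0,0,0],
    [55,20,2.7,-82.8,0,0,0],
    [55,45,2.7,-82.8,0,0,0],
    [55,45,2.7,-82.8,0,0,0],
    [55,45,2.7,-82.8,0,0,0],
    [55,45,2.7,-82.8,0,0,0]
  ]
}}

```text
clock: 9.05
tcp_pos: [0.4769, -0.0543, 0.1767]
orientation: [0.92, 1.366, -0.919]
contact_force: [-0.2, 0.4, 0.6]
grip_width: 0.0619
```

```bash
python3 - <<'E'
from h import *
o=st();f=grab_frame("scene");save(f,"s2.png",(270,180,400,300),6);o=st()
g=grab_frame("wrist");save(g,"w12.png");g=grab_frame("top");save(g,"t12.png",(260,200,400,330),5)
E
```

```text
t9.05 tcp [ 0.4769 -0.0543  0.1767] F [-0.2  0.4  0.6] M [-0.01  0.04 -0.01] w 0.0619 yawY 22.2 tilt [ 0.0016 -0.0001] q [-0.456  0.238  0.511  2.094 -0.155  0.844  0.533]
t9.10 tcp [ 0.477  -0.0543  0.1768] F [-0.2 -0.1  0.3] M [-0.    0.04  0.03] w 0.0619 yawY 22.2 tilt [0.0019 0.0001] q [-0.456  0.238  0.511  2.094 -0.155  0.844  0.534]
```

View pics/s2.png

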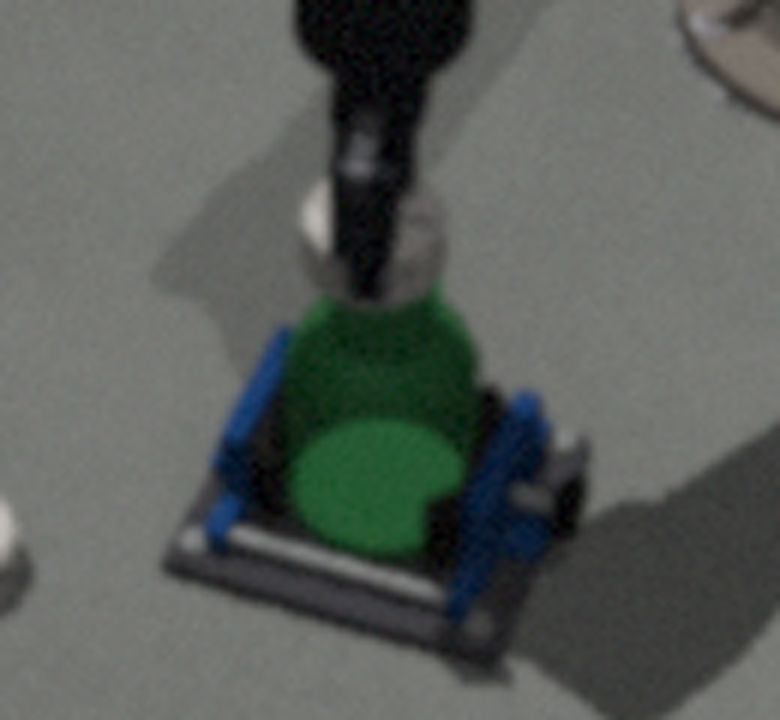

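View pics/w12.png

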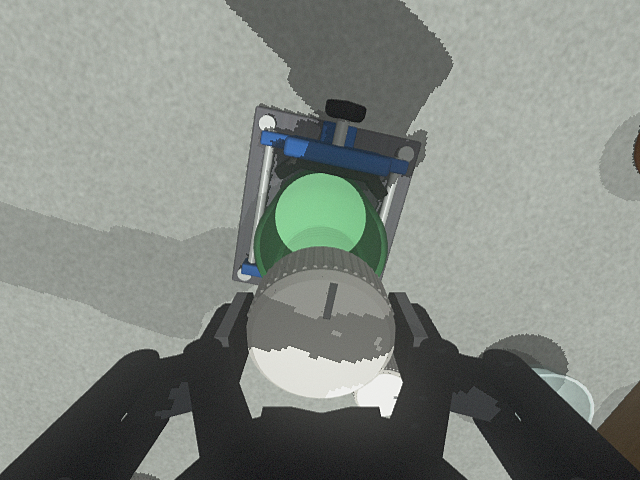

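>>> {"method": "apply_moves", "body": {
  "commands": [
    [55,4,0,0,0,0,0],
    [55,8,0,0,0,0,0],
    [55,10,0,0,0,0,0],
    [55,10,0,0,0,0,0]
  ]
}}

```text
clock: 9.6
tcp_pos: [0.4757, -0.0539, 0.1652]
orientation: [0.918, 1.369, -0.92]
contact_force: [0.8, -0.3, -1.4]
grip_width: 0.0617
```

>>> {"method": "apply_moves", "body": {
  "commands": [
    [55,1,0,0,0,0,0],
    [55,2,0,0,0,0,0],
    [55,2,0,0,0,0,0]
  ]
}}

```text
clock: 9.9
tcp_pos: [0.476, -0.0539, 0.1636]
orientation: [0.919, 1.368, -0.919]
contact_force: [0.7, 0.7, -1.0]
grip_width: 0.0619
```

>>> {"method": "apply_moves", "body": {
  "commands": [
    [55,1,0,0,0,0,0],
    [55,2,0,0,0,0,0],
    [55,2,0,0,0,0,0]
  ]
}}

```text
clock: 10.2
tcp_pos: [0.4764, -0.0542, 0.1622]
orientation: [0.919, 1.368, -0.919]
contact_force: [-2.0, -0.7, 6.5]
grip_width: 0.0621
```

>>> {"method": "apply_moves", "body": {
  "commands": [
    [55,0,0,0,0,0,0],
    [55,0,0,0,0,0,0]
  ]
}}

```text
clock: 10.4
tcp_pos: [0.4764, -0.0541, 0.1622]
orientation: [0.919, 1.368, -0.919]
contact_force: [-2.3, -0.1, 6.4]
grip_width: 0.0622
```

```bash
python3 - <<'E'
from h import *
o=st()
E
```

```text
t10.40 tcp [ 0.4764 -0.0541  0.1622] F [-2.3 -0.1  6.4] M [-0.06  0.45  0.09] w 0.0622 yawY 22.2 tilt [0.0006 0.0002] q [-0.446  0.261  0.504  2.107 -0.173  0.811  0.551]
```

>>> {"method": "apply_moves", "body": {
  "commands": [
    [55,-0.15,0.17,0,-0.1,0,0],
    [55,-0.3,0.34,0,-0.2,0,0],
    [55,-0.3,0.34,0,-0.2,0,0]
  ]
}}

```text
clock: 10.7
tcp_pos: [0.4774, -0.0536, 0.1626]
orientation: [0.766, 1.43, -0.764]
contact_force: [1.8, -0.0, 3.2]
grip_width: 0.0616
```

```bash
cat > s.py <<'E'
from h import *
o=st(); M=R.from_rotvec(o["orientation"]); print("Ftool",M.inv().apply(o["contact_force"]).round(1),"Mtool",M.inv().apply(o["moment"]).round(2))
E
python3 s.py
```

```text
t10.70 tcp [ 0.4774 -0.0536  0.1626] F [ 1.8 -0.   3.2] M [ 0.18 -0.24  0.05] w 0.0616 yawY 33.8 tilt [0.0021 0.0004] q [-0.412  0.257  0.462  2.104 -0.158  0.81   0.734]
Ftool [-3.2  1.5  1. ] Mtool [-0.05  0.01  0.29]
```

>>> {"method": "apply_moves", "body": {
  "commands": [
    [55,0.1,0.17,0,-0.1,0,0],
    [55,0,0.34,0,-0.2,0,0],
    [55,0,0.34,0,-0.2,0,0]
  ]
}}

```text
clock: 11.0
tcp_pos: [0.4776, -0.0533, 0.1625]
orientation: [0.614, 1.481, -0.612]
contact_force: [2.0, 1.2, 4.6]
grip_width: 0.0618
```

```bash
python3 s.py
```

```text
t11.00 tcp [ 0.4776 -0.0533  0.1625] F [2.  1.2 4.6] M [ 0.4  -0.25 -0.05] w 0.0618 yawY 45.1 tilt [0.0018 0.0005] q [-0.38   0.255  0.422  2.102 -0.144  0.81   0.916]
Ftool [-4.6  2.3  0.6] Mtool [0.05 0.11 0.46]
```

>>> {"method": "apply_moves", "body": {
  "commands": [
    [55,-0.15,0.1,0,-0.1,0,0],
    [55,-0.3,0.25,0,-0.2,0,0],
    [55,-0.3,0.25,0,-0.2,0,0]
  ]
}}

```text
clock: 11.3
tcp_pos: [0.4772, -0.0533, 0.1625]
orientation: [0.459, 1.521, -0.458]
contact_force: [2.0, 0.9, 3.8]
grip_width: 0.0619
```

```bash
python3 s.py
```

```text
t11.30 tcp [ 0.4772 -0.0533  0.1625] F [2.  0.9 3.8] M [ 0.34 -0.23 -0.03] w 0.0619 yawY 56.4 tilt [0.0008 0.0003] q [-0.348  0.252  0.384  2.1   -0.129  0.811  1.1  ]
Ftool [-3.8  1.9  1.2] Mtool [ 0.03 -0.01  0.41]
```

>>> {"method": "apply_moves", "body": {
  "commands": [
    [55,0.5,0,0,0,0,0],
    [55,0.5,0,0,0,0,0],
    [55,0.5,0,0,0,0,0]
  ]
}}

```text
clock: 11.6
tcp_pos: [0.4774, -0.0534, 0.1622]
orientation: [0.461, 1.52, -0.46]
contact_force: [1.2, 1.8, 6.3]
grip_width: 0.0619
```

```bash
python3 s.py
```

```text
t11.60 tcp [ 0.4774 -0.0534  0.1622] F [1.2 1.8 6.3] M [ 0.38 -0.08 -0.02] w 0.0619 yawY 56.3 tilt [0.001  0.0002] q [-0.348  0.252  0.385  2.1   -0.13   0.81   1.098]
Ftool [-6.3  2.2  0. ] Mtool [0.02 0.14 0.36]
```

>>> {"method": "apply_moves", "body": {
  "commands": [
    [55,0,0.1,0,-0.1,0,0],
    [55,0,0.25,0,-0.2,0,0],
    [55,0,0.25,0,-0.2,0,0]
  ]
}}

```text
clock: 11.9
tcp_pos: [0.4779, -0.0526, 0.1623]
orientation: [0.303, 1.548, -0.301]
contact_force: [1.4, 2.8, 5.2]
grip_width: 0.0619
```

```bash
python3 s.py
```

```text
t11.90 tcp [ 0.4779 -0.0526  0.1623] F [1.4 2.8 5.2] M [ 0.7  -0.22 -0.08] w 0.0619 yawY 68.0 tilt [0.0016 0.0008] q [-0.316  0.25   0.346  2.098 -0.117  0.81   1.286]
Ftool [-5.2  3.1  0.2] Mtool [0.09 0.06 0.73]
```

>>> {"method": "apply_moves", "body": {
  "commands": [
    [55,0,0.8,0,0,0,0],
    [55,0,0.8,0,0,0,0]
  ]
}}

```text
clock: 12.1
tcp_pos: [0.4778, -0.0526, 0.1622]
orientation: [0.304, 1.548, -0.304]
contact_force: [1.3, 0.3, 6.6]
grip_width: 0.0619
```

```bash
python3 s.py
```

```text
t12.10 tcp [ 0.4778 -0.0526  0.1622] F [1.3 0.3 6.6] M [ 0.2  -0.09 -0.06] w 0.0619 yawY 67.8 tilt [ 0.0011 -0.    ] q [-0.318  0.251  0.347  2.097 -0.117  0.81   1.282]
Ftool [-6.6  0.8  1.1] Mtool [ 0.06 -0.01  0.22]
```

>>> {"method": "apply_moves", "body": {
  "commands": [
    [55,0,0.15,0,-0.1,0,0],
    [55,0,0.3,0,-0.2,0,0],
    [55,0,0.3,0,-0.2,0,0]
  ]
}}

```text
clock: 12.4
tcp_pos: [0.478, -0.0515, 0.1622]
orientation: [0.146, 1.565, -0.144]
contact_force: [0.8, 2.5, 7.1]
grip_width: 0.0619
```

```bash
python3 s.py
```

```text
t12.40 tcp [ 0.478  -0.0515  0.1622] F [0.8 2.5 7.1] M [ 0.69  0.04 -0.1 ] w 0.0619 yawY 79.4 tilt [0.0011 0.0009] q [-0.286  0.249  0.308  2.095 -0.104  0.811  1.471]
Ftool [-7.1  2.7  0.3] Mtool [0.1  0.16 0.67]
```

```bash
python3 - <<'E'
import cv2,numpy as np
from h import *
f=grab_frame("wrist"); save(f,"w13.png")
th=np.linspace(0,2*np.pi,200)
def pt(X):
    X=np.atleast_2d(X); c=(np.linalg.inv(f["T_tool_cam"])@np.c_[X,np.ones(len(X))].T)[:3]; q=f["mtx"]@c; return (q[:2]/q[2]).T
big=cv2.resize(f["pixels"][:,:,::-1],None,fx=4,fy=4,interpolation=cv2.INTER_CUBIC)
for cz,col in((-.001,(255,0,0)),(.001,(0,0,255))):
    P=pt(np.c_[np.full(200,-.0263),.0315*np.cos(th)-.0008,cz+.0315*np.sin(th)])
    cv2.polylines(big,[np.round(P*4+1.5).astype(int)],True,col,1)
cv2.imwrite("pics/w14.png",big[960:1640,950:1630])
g=grab_frame("scene");save(g,"s3.png",(270,180,400,300),6)
E
```

```text
(no output)
```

View pics/w14.png

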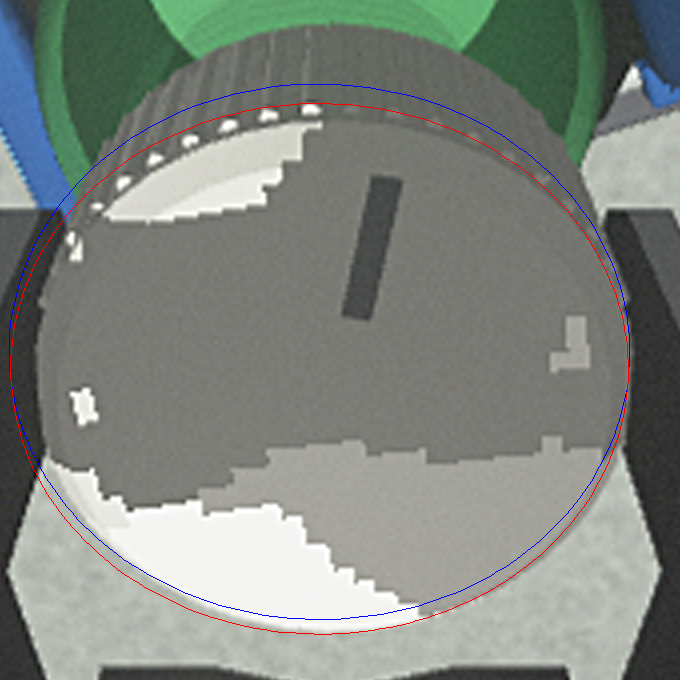

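View pics/s3.png

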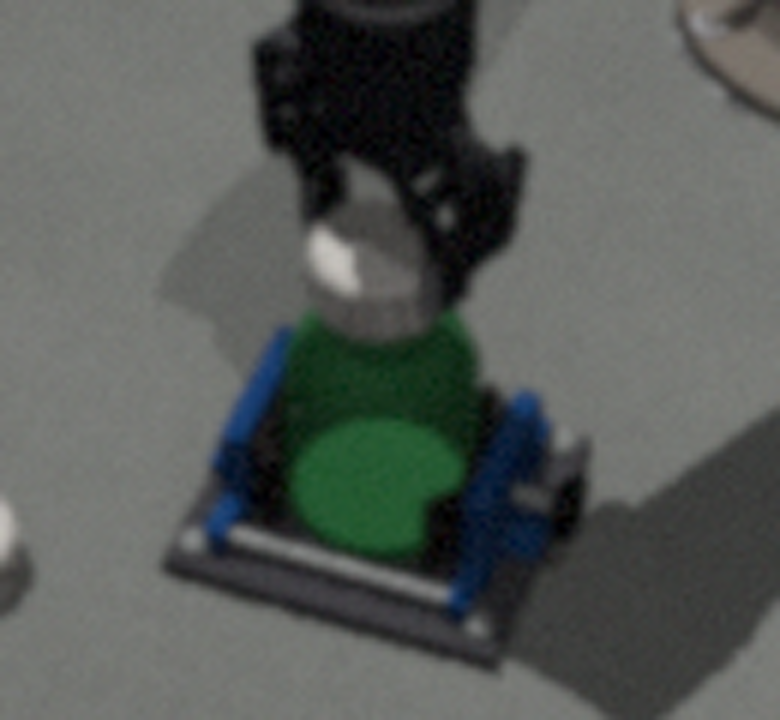

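View pics/w13.png

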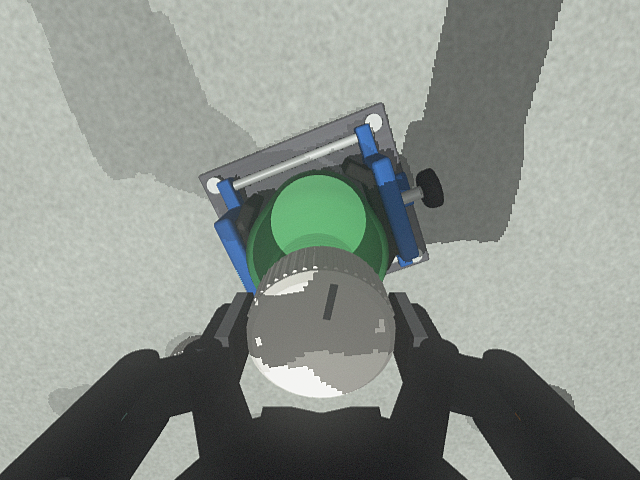

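>>> {"method": "apply_moves", "body": {
  "commands": [
    [55,0,0.25,0,-0.1,0,0],
    [55,0,0.45,0,-0.2,0,0],
    [55,0,0.65,0,-0.3,0,0],
    [55,0,0.65,0,-0.3,0,0]
  ]
}}

```text
clock: 12.9
tcp_pos: [0.4774, -0.0514, 0.1621]
orientation: [-0.09, 1.569, 0.091]
contact_force: [-0.5, 1.5, 7.0]
grip_width: 0.062
```

```bash
python3 s.py
```

```text
t12.90 tcp [ 0.4774 -0.0514  0.1621] F [-0.5  1.5  7. ] M [0.34 0.32 0.01] w 0.0620 yawY 96.6 tilt [-0.0003  0.0003] q [-0.241  0.247  0.253  2.093 -0.085  0.812  1.75 ]
Ftool [-7.   1.5 -0.3] Mtool [-0.01  0.28  0.38]
```

>>> {"method": "apply_moves", "body": {
  "commands": [
    [55,0,0.2,0,-0.1,0,0],
    [55,0,0.35,0,-0.2,0,0],
    [55,0,0.55,0,-0.3,0,0],
    [55,0,0.7,0,-0.4,0,0],
    [55,0,0.7,0,-0.4,0,0]
  ]
}}

```text
clock: 13.4
tcp_pos: [0.4753, -0.0527, 0.1612]
orientation: [-0.404, 1.537, 0.402]
contact_force: [-3.3, -3.8, 4.3]
grip_width: 0.0619
```

```bash
python3 s.py
```

```text
t13.40 tcp [ 0.4753 -0.0527  0.1612] F [-3.3 -3.8  4.3] M [-0.98  0.78  0.04] w 0.0619 yawY 119.4 tilt [-0.0041 -0.0019] q [-0.18   0.245  0.184  2.092 -0.059  0.814  2.123]
Ftool [-4.3 -1.7 -4.7] Mtool [-0.03  1.16 -0.47]
```

>>> {"method": "apply_moves", "body": {
  "commands": [
    [55,0,-0.4,-1.0,0,0,0],
    [55,0,-0.4,-1.0,0,0,0]
  ]
}}

```text
clock: 13.6
tcp_pos: [0.4752, -0.053, 0.1611]
orientation: [-0.403, 1.536, 0.402]
contact_force: [-3.4, -5.2, 2.6]
grip_width: 0.0617
```

```bash
python3 s.py
```

```text
t13.60 tcp [ 0.4752 -0.053   0.1611] F [-3.4 -5.2  2.6] M [-1.13  0.86 -0.04] w 0.0617 yawY 119.4 tilt [-0.003  -0.0013] q [-0.18   0.244  0.184  2.093 -0.059  0.812  2.125]
Ftool [-2.6 -2.9 -5.6] Mtool [ 0.04  1.3  -0.57]
```

>>> {"method": "apply_moves", "body": {
  "commands": [
    [55,-2,0,0,0,0,0],
    [55,-5,0,0,0,0,0],
    [55,-5,0,0,0,0,0],
    [55,-5,0,0,0,0,0]
  ]
}}

```text
clock: 14.0
tcp_pos: [0.4772, -0.0512, 0.1669]
orientation: [-0.405, 1.532, 0.406]
contact_force: [0.0, -0.8, 0.1]
grip_width: 0.062
```

```bash
python3 s.py
```

```text
t14.00 tcp [ 0.4772 -0.0512  0.1669] F [ 0.  -0.8  0.1] M [0.02 0.01 0.03] w 0.0620 yawY 119.6 tilt [0.0008 0.0004] q [-0.181  0.237  0.183  2.086 -0.059  0.823  2.124]
Ftool [-0.1 -0.7 -0.4] Mtool [-0.03  0.    0.02]
```

```bash
python3 - <<'E'
from h import *
for i in range(2):
    f=grab_frame("wrist"); print(f["T_tool_cam"].round(5).tolist(), f["mtx"][0,0])
st()
save(f,"w15.png")
E
```

```text
[[-0.00051, -0.31337, 0.94963, -0.14277], [1.0, -0.00055, 0.00035, 0.00027], [0.00041, 0.94963, 0.31337, -0.07961], [0.0, 0.0, 0.0, 1.0]] 332.25245782247566
[[-0.00051, -0.31337, 0.94963, -0.14277], [1.0, -0.00055, 0.00035, 0.00027], [0.00041, 0.94963, 0.31337, -0.07961], [0.0, 0.0, 0.0, 1.0]] 332.25245782247566
t14.10 tcp [ 0.477  -0.0513  0.1668] F [-0.4 -0.3 -1.3] M [ 0.01  0.   -0.01] w 0.0619 yawY 119.6 tilt [0.0003 0.0002] q [-0.181  0.237  0.183  2.086 -0.059  0.823  2.125]
```

View pics/w15.png

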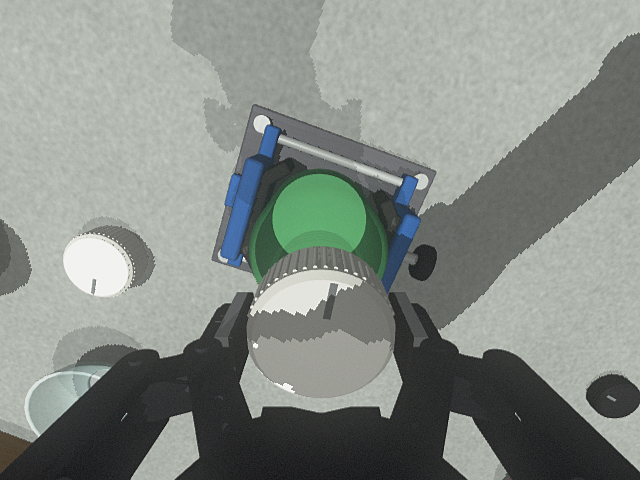

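>>> {"method": "apply_moves", "body": {
  "commands": [
    [55,-25,0,0,0,0,0],
    [55,-53,0,20,0,0,0],
    [55,-53,0,60,0,0,0],
    [55,-53,0,84,0,0,0],
    [55,-53,0,84,0,0,0],
    [55,-53,0,84,0,0,0],
    [55,-53,0,84,0,0,0],
    [55,-53,0,84,0,0,0]
  ]
}}

```text
clock: 14.9
tcp_pos: [0.5489, -0.0109, 0.2197]
orientation: [-0.404, 1.533, 0.404]
contact_force: [1.5, 0.4, -0.6]
grip_width: 0.0619
```

```bash
python3 rim.py w16.png; python3 rim.py w16.png
```

```text
t14.90 tcp [ 0.5489 -0.0109  0.2197] F [ 1.5  0.4 -0.6] M [ 0.02 -0.06 -0.03] w 0.0619 yawY 119.6 tilt [-0.0006 -0.0001] q [-0.236  0.283  0.172  1.881 -0.057  0.983  2.048]
[ 276   77   87   92 6271] [319.37250837 122.81900813]
((319.3675231933594, 122.8165283203125), (86.01105499267578, 90.97711181640625), 0.9634197950363159)
enclosing y,z,r mm -0.3033674657344818 -81.42864990234375 24.836408615112305 LSQ [ -0.31943596 -81.46248974] 24.546097360944817
world [ 0.47818667 -0.05140983  0.16205148]
t14.95 tcp [ 0.5491 -0.0108  0.2197] F [-0.8  0.4 -0.2] M [-0.04  0.05  0.04] w 0.0621 yawY 119.6 tilt [-0.0004 -0.    ] q [-0.236  0.283  0.172  1.881 -0.057  0.983  2.048]
[ 276   77   87   92 6291] [319.33667144 122.48338897]
((319.3330078125, 122.4906005859375), (86.0269775390625, 91.24092102050781), 0.530907154083252)
enclosing y,z,r mm -0.3525339663028717 -81.66609954833984 24.904373168945312 LSQ [ -0.33871185 -81.63447097] 24.582576490232395
world [ 0.47823685 -0.05142525  0.16202818]
```

View pics/w16.png

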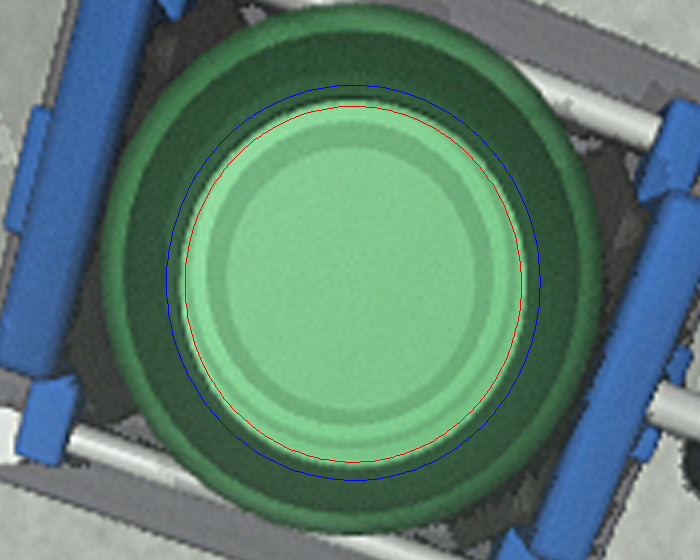

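```bash
python3 - <<'E'
import numpy as np
V=[(-35.2,.47404,-.05388),(22.1,.47620,-.05435),(119.6,.4782,-.05142)]
A=[];b=[]
for y,X,Y in V:
    y=np.radians(y);c,s=np.cos(y),np.sin(y)
    A+=[[1,0,c,s],[0,1,s,-c]];b+=[X,Y]
x,res,_,_=np.linalg.lstsq(np.array(A),np.array(b),rcond=None);print(x*1000,(np.array(A)@x-b)*1000)
E
```

```text
[475.82896173 -52.12164058  -0.50131107   2.36015253] [ 0.01884976  0.11874472  0.05242932 -0.14699486 -0.07127908  0.02825014]
```

```bash
python3 - <<'E'
from h import *
o=st(); f=grab_frame("wrist"); save(f,"w17.png",(230,230,410,410),4)
E
```

```text
t15.00 tcp [ 0.5492 -0.0107  0.2198] F [-0.4  0.4 -0.5] M [ 0.03 -0.04  0.01] w 0.0620 yawY 119.6 tilt [-0.0002 -0.    ] q [-0.236  0.283  0.172  1.88  -0.057  0.983  2.048]
```

View pics/w17.png

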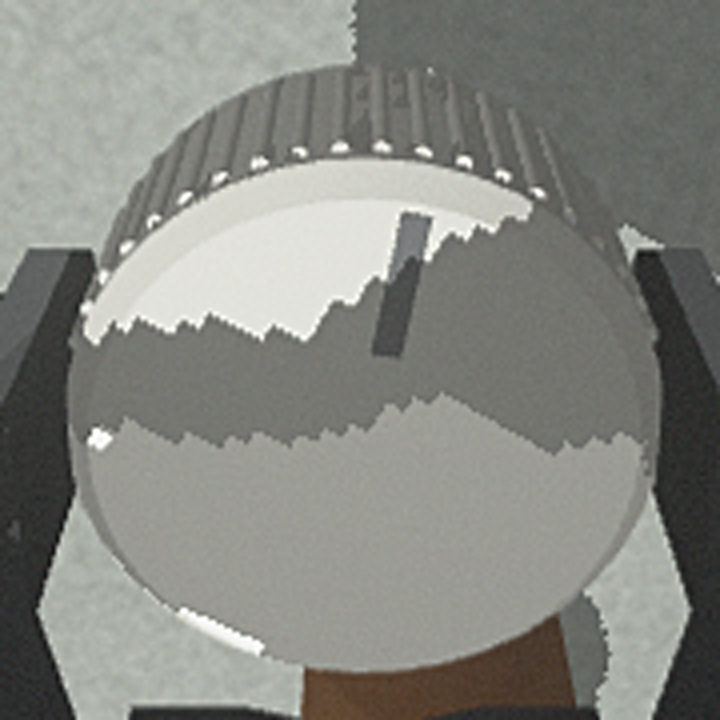

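```bash
python3 - <<'E'
from h import *
from scipy.optimize import least_squares
f=grab_frame("wrist");T=f["T_tool_cam"];K=f["mtx"]
def pt(X): c=T[:3,:3].T@(np.array(X)-T[:3,3]); q=K@c; return q[:2]/q[2]
th=np.linspace(0,2*np.pi,721)
def circ(x,pz,r,py=0): 
    X=np.c_[np.full(721,x),py+r*np.cos(th),pz+r*np.sin(th)]; c=(X-T[:3,3])@T[:3,:3]; q=c@K.T; return q[:,:2]/q[:,2:]
def model(xb,pz,rt,py=0):
    b=circ(xb,pz,.0315,py); t=circ(xb-.030,pz,rt,py)
    tm=circ(xb-.029,pz,.0315,py)
    return np.array([b[:,1].min(),t[:,1].max(),tm[:,0].min(),tm[:,0].max(),t[:,1].min()])
obs=np.array([246.2,398,247,395,269.5])
for xb in(.000,.001,.0025,.0037,.005):
    s=least_squares(lambda p:(model(xb,p[0],p[1],p[2])-obs),[0,.031,0],x_scale=.001); print(xb,s.x.round(5),s.fun.round(1))
s=least_squares(lambda p:(model(*p)-obs),[.003,0,.031,0],x_scale=.001);print(s.x,s.fun)
E
```

```text
0.0 [0.0009  0.03004 0.00046] [-4.5  3.  -4.7  4.7  2.2]
0.001 [0.00148 0.03027 0.00047] [-4.   2.7 -4.1  4.1  2. ]
0.0025 [0.00234 0.03061 0.00047] [-3.3  2.2 -3.1  3.1  1.6]
0.0037 [0.00302 0.03088 0.00047] [-2.8  1.8 -2.3  2.3  1.3]
0.005 [0.00377 0.03118 0.00047] [-2.2  1.4 -1.5  1.5  1. ]
[0.00827732 0.00564756 0.03192574 0.00047781] [-0.78012322  0.39516688  0.43763927 -0.43770783  0.29777951]
```

```bash
python3 - <<'E'
from h import *
from scipy.optimize import least_squares
f=grab_frame("wrist");T=f["T_tool_cam"];K=f["mtx"]
th=np.linspace(0,2*np.pi,721)
def circ(x,pz,r,py=0): 
    X=np.c_[np.full(721,x),py+r*np.cos(th),pz+r*np.sin(th)]; c=(X-T[:3,3])@T[:3,:3]; q=c@K.T; return q[:,:2]/q[:,2:]
def model(xb,pz,rt):
    b=circ(xb,pz,.0315); t=circ(xb-.030,pz,rt); return np.array([b[:,1].min(),t[:,1].max(),t[:,1].min()])
obs=np.array([246.2,398,269.5])
for xb in(.000,.001,.0025,.0037,.005):
    s=least_squares(lambda p:(model(xb,*p)-obs),[0,.031],x_scale=.001); print(xb,s.x.round(5),s.fun.round(1))
s=least_squares(lambda p:(model(*p)-obs),[.003,0,.031],x_scale=.001);print(s.x,s.fun)
# pads: project known pad gap; rim scale: jar clamp
for x in (0,-.006,-.0187,-.025):
  for z in(-.011,.011):
    X=np.array([[x,.031,z]]);c=(X-T[:3,3])@T[:3,:3];q=c@K.T;print(x,z,(q[:,:2]/q[:,2:]).round(1))
E
```

```text
0.0 [0.00077 0.03001] [-4.8  2.7  2. ]
0.001 [0.00136 0.03024] [-4.3  2.4  1.8]
0.0025 [0.00225 0.03059] [-3.5  2.   1.5]
0.0037 [0.00296 0.03087] [-2.9  1.6  1.2]
0.005 [0.00373 0.03117] [-2.3  1.3  1. ]
[0.00995272 0.0066477  0.03231807] [0.00000000e+00 5.68434189e-14 0.00000000e+00]
0 -0.011 [[385.5 280.9]]
0 0.011 [[382.8 321.4]]
-0.006 -0.011 [[387.9 286.6]]
-0.006 0.011 [[385.  328.3]]
-0.0187 -0.011 [[393.8 300.3]]
-0.0187 0.011 [[390.4 344.8]]
-0.025 -0.011 [[397.1 308.1]]
-0.025 0.011 [[393.3 354.1]]
```

```bash
python3 - <<'E'
from h import *
rel([.4750,-.0508,.172],np.radians(22))
E
```

```text
shift mm [ 47.9   1.7 -84.9]
turn [ 1.7036e+00  1.0000e-04 -1.0000e-04]
```

>>> {"method": "apply_moves", "body": {
  "commands": [
    [55,10,1,-40,0.3,0,0],
    [55,10,1.7,-84.9,1.7,0,0],
    [55,10,1.7,-84.9,1.7,0,0],
    [55,10,1.7,-84.9,1.7,0,0],
    [55,10,1.7,-84.9,1.7,0,0],
    [55,10,1.7,-84.9,1.7,0,0],
    [55,10,1.7,-84.9,1.7,0,0],
    [55,10,1.7,-84.9,1.7,0,0],
    [55,10,1.7,-84.9,1.7,0,0],
    [55,10,1.7,-84.9,1.7,0,0],
    [55,10,1.7,-84.9,1.7,0,0],
    [55,30,1.7,-84.9,1.7,0,0],
    [55,46,1.7,-84.9,1.7,0,0],
    [55,46,1.7,-84.9,1.7,0,0],
    [55,46,1.7,-84.9,1.7,0,0],
    [55,46,1.7,-84.9,1.7,0,0]
  ]
}}

```text
clock: 16.75
tcp_pos: [0.4758, -0.0507, 0.1746]
orientation: [0.92, 1.367, -0.918]
contact_force: [0.4, 0.1, 0.0]
grip_width: 0.0623
```

```bash
python3 s.py; python3 - <<'E'
from h import *
rel([.4750,-.0508,.168],np.radians(22))
E
```

```text
t16.75 tcp [ 0.4758 -0.0507  0.1746] F [0.4 0.1 0. ] M [-0.01  0.01  0.02] w 0.0623 yawY 22.2 tilt [0.0014 0.0002] q [-0.378  0.231  0.41   2.094 -0.123  0.838  0.492]
Ftool [-0.   0.4  0.1] Mtool [-0.02 -0.01 -0.02]
shift mm [ 6.6 -0.7 -0.2]
turn [ 0.0039  0.0003 -0.0014]
```

>>> {"method": "apply_moves", "body": {
  "commands": [
    [55,4,-0.4,0,0,0,0],
    [55,8,-0.4,0,0,0,0],
    [55,10,-0.4,0,0,0,0],
    [55,10,-0.4,0,0,0,0]
  ]
}}

```text
clock: 17.15
tcp_pos: [0.4745, -0.0508, 0.1634]
orientation: [0.919, 1.369, -0.919]
contact_force: [-0.3, -0.7, -0.6]
grip_width: 0.062
```

>>> {"method": "apply_moves", "body": {
  "commands": [
    [55,1,0,0,0,0,0],
    [55,2,0,0,0,0,0],
    [55,2,0,0,0,0,0]
  ]
}}

```text
clock: 17.45
tcp_pos: [0.4747, -0.0508, 0.1617]
orientation: [0.919, 1.368, -0.919]
contact_force: [0.5, -0.9, -0.3]
grip_width: 0.0622
```

```bash
python3 s.py
```

```text
t17.45 tcp [ 0.4747 -0.0508  0.1617] F [ 0.5 -0.9 -0.3] M [-0.04 -0.   -0.03] w 0.0622 yawY 22.2 tilt [-0.0001 -0.    ] q [-0.372  0.25   0.405  2.107 -0.135  0.809  0.504]
Ftool [0.3 0.2 1. ] Mtool [ 0.03 -0.04 -0.02]
```

Now no contact below the former rim level; continuing down in small steps.

>>> {"method": "apply_moves", "body": {
  "commands": [
    [55,1,0,0,0,0,0],
    [55,2,0,0,0,0,0],
    [55,2,0,0,0,0,0]
  ]
}}

```text
clock: 17.75
tcp_pos: [0.4748, -0.0508, 0.1597]
orientation: [0.919, 1.368, -0.919]
contact_force: [0.0, 0.2, -0.8]
grip_width: 0.0618
```

>>> {"method": "apply_moves", "body": {
  "commands": [
    [55,1,0,0,0,0,0],
    [55,1.5,0,0,0,0,0],
    [55,1.5,0,0,0,0,0]
  ]
}}

```text
clock: 18.05
tcp_pos: [0.4749, -0.0508, 0.1594]
orientation: [0.92, 1.368, -0.918]
contact_force: [-4.5, -0.9, 13.6]
grip_width: 0.0621
```

```bash
python3 s.py
```

```text
t18.05 tcp [ 0.4749 -0.0508  0.1594] F [-4.5 -0.9 13.6] M [0.12 1.08 0.  ] w 0.0621 yawY 22.2 tilt [0.0001 0.0008] q [-0.37   0.254  0.404  2.109 -0.139  0.803  0.507]
Ftool [-13.7  -4.5  -0.9] Mtool [-0.    0.52 -0.96]
```

>>> {"method": "apply_moves", "body": {
  "commands": [
    [55,-0.6,0,0,0,0,0],
    [55,-0.6,-0.08,0,-0.05,0,0],
    [55,-0.6,-0.15,0,-0.1,0,0],
    [55,-0.6,-0.15,0,-0.1,0,0]
  ]
}}

```text
clock: 18.45
tcp_pos: [0.4753, -0.0509, 0.1597]
orientation: [0.843, 1.401, -0.841]
contact_force: [-1.1, -0.1, 7.4]
grip_width: 0.0619
```

```bash
python3 s.py
```

```text
t18.45 tcp [ 0.4753 -0.0509  0.1597] F [-1.1 -0.1  7.4] M [-0.02  0.37  0.06] w 0.0619 yawY 28.0 tilt [0.0014 0.0004] q [-0.353  0.252  0.384  2.108 -0.131  0.802  0.6  ]
Ftool [-7.4 -1.  -0.4] Mtool [-0.06  0.15 -0.33]
```

>>> {"method": "apply_moves", "body": {
  "commands": [
    [55,0,-0.15,0,-0.1,0,0],
    [55,0,-0.3,0.03,-0.2,0,0],
    [55,0,-0.3,0.03,-0.2,0,0]
  ]
}}

```text
clock: 18.75
tcp_pos: [0.4754, -0.0511, 0.1601]
orientation: [0.688, 1.457, -0.686]
contact_force: [-1.3, 0.1, 8.4]
grip_width: 0.0617
```

```bash
python3 s.py
```

```text
t18.75 tcp [ 0.4754 -0.0511  0.1601] F [-1.3  0.1  8.4] M [-0.1   0.39  0.08] w 0.0617 yawY 39.6 tilt [0.0023 0.0004] q [-0.321  0.249  0.346  2.106 -0.117  0.802  0.788]
Ftool [-8.5 -0.9 -0.9] Mtool [-0.08  0.17 -0.37]
```

>>> {"method": "apply_moves", "body": {
  "commands": [
    [55,-0.25,-0.15,0,-0.1,0,0],
    [55,-0.5,-0.3,0.03,-0.2,0,0],
    [55,-0.5,-0.3,0.03,-0.2,0,0]
  ]
}}

```text
clock: 19.05
tcp_pos: [0.475, -0.0514, 0.1605]
orientation: [0.533, 1.503, -0.532]
contact_force: [-1.3, -0.6, 9.4]
grip_width: 0.0619
```

```bash
python3 s.py
```

```text
t19.05 tcp [ 0.475  -0.0514  0.1605] F [-1.3 -0.6  9.4] M [-0.16  0.41  0.05] w 0.0619 yawY 51.0 tilt [0.0019 0.0004] q [-0.289  0.246  0.309  2.104 -0.104  0.804  0.974]
Ftool [-9.4 -1.3 -0.7] Mtool [-0.05  0.22 -0.38]
```

>>> {"method": "apply_moves", "body": {
  "commands": [
    [55,-0.25,-0.15,0,-0.1,0,0],
    [55,-0.5,-0.3,0.03,-0.2,0,0],
    [55,-0.5,-0.3,0.03,-0.2,0,0]
  ]
}}

```text
clock: 19.35
tcp_pos: [0.4748, -0.0518, 0.161]
orientation: [0.377, 1.536, -0.376]
contact_force: [-1.5, -0.6, 8.3]
grip_width: 0.0618
```

```bash
python3 s.py
```

```text
t19.35 tcp [ 0.4748 -0.0518  0.161 ] F [-1.5 -0.6  8.3] M [-0.23  0.39  0.07] w 0.0618 yawY 62.5 tilt [0.0018 0.0002] q [-0.257  0.244  0.273  2.102 -0.091  0.805  1.161]
Ftool [-8.3 -1.2 -1.1] Mtool [-0.07  0.24 -0.39]
```

>>> {"method": "apply_moves", "body": {
  "commands": [
    [55,-0.2,-0.15,0,-0.1,0,0],
    [55,-0.4,-0.3,0.0,-0.2,0,0],
    [55,-0.4,-0.3,0.0,-0.2,0,0]
  ]
}}

```text
clock: 19.65
tcp_pos: [0.4747, -0.0522, 0.1614]
orientation: [0.22, 1.558, -0.22]
contact_force: [-1.8, -1.0, 8.5]
grip_width: 0.0622
```

```bash
python3 s.py
```

```text
t19.65 tcp [ 0.4747 -0.0522  0.1614] F [-1.8 -1.   8.5] M [-0.3   0.38  0.04] w 0.0622 yawY 73.9 tilt [0.0019 0.    ] q [-0.226  0.242  0.237  2.1   -0.078  0.806  1.349]
Ftool [-8.5 -1.4 -1.5] Mtool [-0.04  0.28 -0.4 ]
```

>>> {"method": "apply_moves", "body": {
  "commands": [
    [55,-0.2,-0.15,0,-0.1,0,0],
    [55,-0.4,-0.3,0.0,-0.2,0,0],
    [55,-0.4,-0.3,0.0,-0.2,0,0]
  ]
}}

```text
clock: 19.95
tcp_pos: [0.4748, -0.0525, 0.1618]
orientation: [0.063, 1.568, -0.063]
contact_force: [-0.4, -0.1, 6.1]
grip_width: 0.062
```

```bash
python3 s.py
```

```text
t19.95 tcp [ 0.4748 -0.0525  0.1618] F [-0.4 -0.1  6.1] M [-0.25  0.14  0.02] w 0.0620 yawY 85.4 tilt [ 0.0023 -0.    ] q [-0.196  0.24   0.202  2.098 -0.066  0.807  1.537]
Ftool [-6.1 -0.2 -0.4] Mtool [-0.02  0.12 -0.26]
```

>>> {"method": "apply_moves", "body": {
  "commands": [
    [55,0,-0.08,0,-0.05,0,0],
    [55,0,-0.15,0.0,-0.1,0,0],
    [55,0,-0.15,0.0,-0.1,0,0]
  ]
}}

```text
clock: 20.25
tcp_pos: [0.4746, -0.0525, 0.1617]
orientation: [-0.014, 1.569, 0.014]
contact_force: [-1.2, -0.3, 8.1]
grip_width: 0.0617
```

```bash
python3 s.py
```

```text
t20.25 tcp [ 0.4746 -0.0525  0.1617] F [-1.2 -0.3  8.1] M [-0.19  0.39  0.03] w 0.0617 yawY 91.0 tilt [0.0018 0.0001] q [-0.181  0.24   0.185  2.097 -0.061  0.808  1.63 ]
Ftool [-8.1 -0.3 -1.2] Mtool [-0.03  0.4  -0.18]
```

>>> {"method": "apply_moves", "body": {
  "commands": [
    [55,0,-0.08,0,-0.05,0,0],
    [55,0,-0.15,0.0,-0.1,0,0],
    [55,0,-0.15,0.0,-0.1,0,0]
  ]
}}

```text
clock: 20.55
tcp_pos: [0.4745, -0.0522, 0.1614]
orientation: [-0.092, 1.567, 0.093]
contact_force: [-0.1, 0.6, 5.4]
grip_width: 0.0619
```

```bash
python3 s.py
```

```text
t20.55 tcp [ 0.4745 -0.0522  0.1614] F [-0.1  0.6  5.4] M [ 0.15  0.21 -0.03] w 0.0619 yawY 96.8 tilt [0.0016 0.0004] q [-0.166  0.24   0.168  2.096 -0.056  0.807  1.724]
Ftool [-5.4  0.6 -0.1] Mtool [0.04 0.19 0.17]
```

>>> {"method": "apply_moves", "body": {
  "commands": [
    [55,0,-0.08,0,-0.05,0,0],
    [55,0,-0.15,0.0,-0.1,0,0],
    [55,0,-0.15,0.0,-0.1,0,0]
  ]
}}

```text
clock: 20.85
tcp_pos: [0.4738, -0.0527, 0.1606]
orientation: [-0.171, 1.564, 0.17]
contact_force: [0.2, 0.3, -0.6]
grip_width: 0.0614
```

```bash
python3 s.py
```

```text
t20.85 tcp [ 0.4738 -0.0527  0.1606] F [ 0.2  0.3 -0.6] M [-0.04  0.02 -0.03] w 0.0614 yawY 102.4 tilt [ 0.     -0.0001] q [-0.151  0.241  0.151  2.097 -0.049  0.807  1.818]
Ftool [0.6 0.2 0.2] Mtool [ 0.03  0.03 -0.04]
```

>>> {"method": "apply_moves", "body": {
  "commands": [
    [55,1,0,0,0,0,0],
    [55,2,0,0,0,0,0],
    [55,2.5,0,0,0,0,0],
    [55,2.5,0,0,0,0,0]
  ]
}}

```text
clock: 21.25
tcp_pos: [0.4737, -0.0526, 0.1582]
orientation: [-0.17, 1.564, 0.17]
contact_force: [-0.7, -0.2, 0.7]
grip_width: 0.0619
```

```bash
python3 s.py
```

```text
t21.25 tcp [ 0.4737 -0.0526  0.1582] F [-0.7 -0.2  0.7] M [-0.18  0.22  0.04] w 0.0619 yawY 102.4 tilt [-0.0004 -0.0001] q [-0.151  0.245  0.151  2.099 -0.051  0.802  1.818]
Ftool [-0.7 -0.1 -0.7] Mtool [-0.04  0.26 -0.12]
```

>>> {"method": "apply_moves", "body": {
  "commands": [
    [55,0.5,0,0,0,0,0],
    [55,1,0,0,0,0,0],
    [55,1,0,0,0,0,0]
  ]
}}

```text
clock: 21.55
tcp_pos: [0.4737, -0.0526, 0.1579]
orientation: [-0.17, 1.564, 0.17]
contact_force: [-2.9, -0.4, 10.2]
grip_width: 0.062
```

```bash
python3 s.py
```

```text
t21.55 tcp [ 0.4737 -0.0526  0.1579] F [-2.9 -0.4 10.2] M [-0.26  0.85 -0.09] w 0.0620 yawY 102.4 tilt [-0.0001  0.0001] q [-0.151  0.245  0.151  2.099 -0.051  0.801  1.818]
Ftool [-10.2   0.3  -2.9] Mtool [ 0.09  0.89 -0.07]
```

>>> {"method": "apply_moves", "body": {
  "commands": [
    [55,-0.5,0,0,0,0,0],
    [55,-0.3,0.15,0,0.1,0,0],
    [55,-0.1,0.3,0,0.2,0,0],
    [55,-0.1,0.3,0,0.2,0,0]
  ]
}}

```text
clock: 21.95
tcp_pos: [0.4743, -0.0525, 0.1576]
orientation: [-0.013, 1.57, 0.012]
contact_force: [-1.0, -1.9, 3.4]
grip_width: 0.0621
```

```bash
python3 s.py
```

```text
t21.95 tcp [ 0.4743 -0.0525  0.1576] F [-1.  -1.9  3.4] M [-0.63 -0.01 -0.03] w 0.0621 yawY 90.9 tilt [ 0.0012 -0.0004] q [-0.182  0.246  0.186  2.101 -0.062  0.798  1.629]
Ftool [-3.4 -1.9 -1. ] Mtool [ 0.02 -0.   -0.63]
```

>>> {"method": "apply_moves", "body": {
  "commands": [
    [55,0.22,0.1,0,0.1,0,0],
    [55,0.44,0.25,0,0.2,0,0],
    [55,0.66,0.4,0,0.3,0,0],
    [55,0.88,0.5,0,0.4,0,0],
    [55,0.88,0.5,0,0.4,0,0]
  ]
}}

```text
clock: 22.45
tcp_pos: [0.4745, -0.0514, 0.1567]
orientation: [0.299, 1.549, -0.299]
contact_force: [0.4, 0.7, 3.0]
grip_width: 0.0619
```

```bash
python3 s.py
```

```text
t22.45 tcp [ 0.4745 -0.0514  0.1567] F [0.4 0.7 3. ] M [-0.17 -0.15  0.  ] w 0.0619 yawY 68.2 tilt [0.0013 0.0001] q [-0.244  0.249  0.256  2.105 -0.088  0.795  1.256]
Ftool [-3.   0.8  0.2] Mtool [-0.  -0.2 -0.1]
```

Tracking the thread (sinking 2.2 mm/rad at 3 N). Continue.

>>> {"method": "apply_moves", "body": {
  "commands": [
    [55,0.22,0.13,0,0.1,0,0],
    [55,0.44,0.27,0,0.2,0,0],
    [55,0.66,0.4,0,0.3,0,0],
    [55,0.88,0.53,0,0.4,0,0],
    [55,1.1,0.65,0,0.5,0,0],
    [55,1.32,0.78,0.05,0.6,0,0],
    [55,1.32,0.78,0.05,0.6,0,0]
  ]
}}

```text
clock: 23.15
tcp_pos: [0.4746, -0.0507, 0.1554]
orientation: [0.764, 1.432, -0.763]
contact_force: [0.5, -0.8, 4.7]
grip_width: 0.0616
```

```bash
python3 s.py
```

```text
t23.15 tcp [ 0.4746 -0.0507  0.1554] F [ 0.5 -0.8  4.7] M [-0.04 -0.09 -0.08] w 0.0616 yawY 33.9 tilt [0.0009 0.0002] q [-0.339  0.257  0.368  2.112 -0.129  0.792  0.699]
Ftool [-4.7 -0.   1. ] Mtool [ 0.08 -0.09  0.05]
```

>>> {"method": "apply_moves", "body": {
  "commands": [
    [55,0.22,0.13,0,0.1,0,0],
    [55,0.44,0.27,0,0.2,0,0],
    [55,0.66,0.4,0,0.3,0,0],
    [55,0.88,0.53,0,0.4,0,0],
    [55,1.1,0.65,0.1,0.5,0,0],
    [55,1.32,0.78,0.1,0.6,0,0],
    [55,1.54,0.9,0.2,0.7,0,0],
    [55,1.7,1.0,0.25,0.8,0,0],
    [55,1.7,1.0,0.25,0.8,0,0]
  ]
}}

```text
clock: 24.05
tcp_pos: [0.4755, -0.0502, 0.1536]
orientation: [1.361, 1.103, -1.36]
contact_force: [0.1, 1.0, 4.3]
grip_width: 0.0622
```

```bash
python3 s.py
```

```text
t24.05 tcp [ 0.4755 -0.0502  0.1536] F [0.1 1.  4.3] M [ 0.17 -0.2  -0.07] w 0.0622 yawY -11.9 tilt [0.0008 0.0003] q [-0.473  0.276  0.529  2.119 -0.195  0.791 -0.031]
Ftool [-4.3 -0.2 -1. ] Mtool [0.07 0.21 0.16]
```

>>> {"method": "apply_moves", "body": {
  "commands": [
    [55,0.22,0.13,0,0.1,0,0],
    [55,0.44,0.27,0,0.2,0,0],
    [55,0.66,0.4,0,0.3,0,0],
    [55,0.88,0.53,0,0.4,0,0],
    [55,1.1,0.65,0.1,0.5,0,0],
    [55,1.32,0.78,0.1,0.6,0,0],
    [55,1.54,0.9,0.2,0.7,0,0],
    [55,1.76,1.0,0.25,0.8,0,0],
    [55,1.76,1.0,0.25,0.8,0,0]
  ]
}}

```text
clock: 24.95
tcp_pos: [0.4777, -0.0511, 0.152]
orientation: [1.905, 0.549, -1.898]
contact_force: [6.0, -0.3, 0.8]
grip_width: 0.0621
```

```bash
python3 s.py
```

```text
t24.95 tcp [ 0.4777 -0.0511  0.152 ] F [ 6.  -0.3  0.8] M [-0.15 -1.22  0.03] w 0.0621 yawY -57.7 tilt [ 0.0034 -0.0007] q [-0.615  0.311  0.71   2.125 -0.283  0.794 -0.736]
Ftool [-0.7  3.4 -4.9] Mtool [-0.03  0.95  0.78]
```

>>> {"method": "apply_moves", "body": {
  "commands": [
    [55,0.1,0.5,-0.8,0,0,0],
    [55,0.3,0.65,-0.8,0.1,0,0],
    [55,0.55,0.75,-0.8,0.2,0,0],
    [55,0.75,0.9,-0.8,0.3,0,0],
    [55,1.0,1.0,-0.75,0.4,0,0],
    [55,1.0,1.0,-0.75,0.4,0,0]
  ]
}}

```text
clock: 25.55
tcp_pos: [0.4784, -0.052, 0.151]
orientation: [2.14, 0.171, -2.135]
contact_force: [5.6, -1.7, 3.5]
grip_width: 0.062
```

```bash
python3 s.py
```

```text
t25.55 tcp [ 0.4784 -0.052   0.151 ] F [ 5.6 -1.7  3.5] M [-0.47 -1.11 -0.01] w 0.0620 yawY -80.8 tilt [ 0.0024 -0.0009] q [-0.687  0.34   0.81   2.127 -0.341  0.803 -1.075]
Ftool [-3.5  2.6 -5.2] Mtool [0.01 1.02 0.65]
```

>>> {"method": "apply_moves", "body": {
  "commands": [
    [55,0.0,0.5,-1.0,0,0,0],
    [55,0.2,0.7,-1.0,0.1,0,0],
    [55,0.4,0.9,-1.0,0.2,0,0],
    [55,0.6,1.1,-0.9,0.3,0,0],
    [55,0.85,1.3,-0.9,0.4,0,0],
    [55,0.85,1.3,-0.9,0.4,0,0]
  ]
}}

```text
clock: 26.15
tcp_pos: [0.4786, -0.0531, 0.15]
orientation: [-2.094, 0.253, 2.093]
contact_force: [3.1, -1.8, 6.0]
grip_width: 0.0621
```

```bash
python3 s.py
```

```text
t26.15 tcp [ 0.4786 -0.0531  0.15  ] F [ 3.1 -1.8  6. ] M [-0.3  -0.6  -0.16] w 0.0621 yawY -103.8 tilt [ 0.0005 -0.0003] q [-0.758  0.377  0.915  2.129 -0.411  0.818 -1.4  ]
Ftool [-6.   1.  -3.5] Mtool [0.16 0.65 0.14]
```

>>> {"method": "apply_moves", "body": {
  "commands": [
    [55,0.1,0.3,-0.5,0.1,0,0],
    [55,0.3,0.5,-0.5,0.2,0,0],
    [55,0.5,0.7,-0.5,0.3,0,0],
    [55,0.75,0.9,-0.4,0.4,0,0],
    [55,0.95,1.1,-0.3,0.5,0,0],
    [55,1.15,1.3,-0.2,0.6,0,0],
    [55,1.15,1.3,-0.2,0.6,0,0]
  ]
}}

```text
clock: 26.85
tcp_pos: [0.4781, -0.0545, 0.1487]
orientation: [-1.723, 0.771, 1.724]
contact_force: [1.7, -1.6, 6.3]
grip_width: 0.062
```

```bash
python3 s.py; python3 - <<'E'
from h import *
save(grab_frame("wrist"),"w20.png")
E
```

```text
t26.85 tcp [ 0.4781 -0.0545  0.1487] F [ 1.7 -1.6  6.3] M [-0.3  -0.41 -0.2 ] w 0.0620 yawY -138.2 tilt [-0.0004 -0.0003] q [-0.857  0.455  1.077  2.135 -0.538  0.855 -1.865]
Ftool [-6.3 -0.1 -2.3] Mtool [ 0.2  0.5 -0.1]
```

View pics/w20.png

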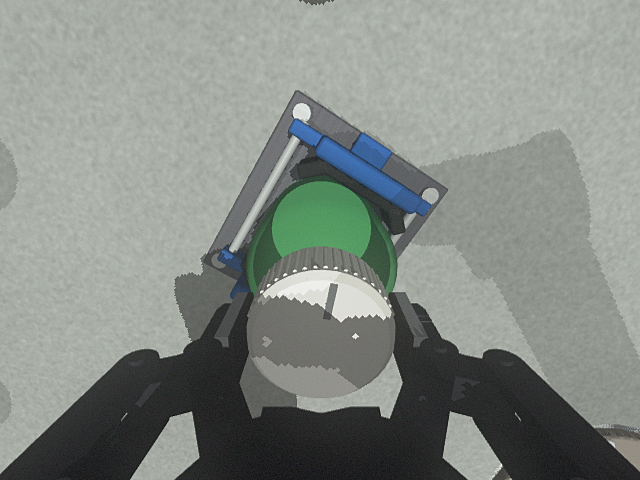

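>>> {"method": "apply_moves", "body": {
  "commands": [
    [55,-0.5,0,-0.5,0,0,0],
    [85,-0.5,0,-0.5,0,0,0],
    [85,-0.5,0,-0.5,0,0,0],
    [85,-0.5,0,-0.5,0,0,0],
    [85,-0.5,0,-0.5,0,0,0],
    [85,-0.5,0,-0.5,0,0,0]
  ]
}}

```text
clock: 27.5
tcp_pos: [0.4781, -0.0542, 0.149]
orientation: [-1.723, 0.77, 1.724]
contact_force: [-0.4, -0.1, 0.0]
grip_width: 0.0852
```

```bash
python3 s.py; python3 - <<'E'
from h import *
rel([.4758,-.0521,.1488],np.radians(-15))
E
```

```text
t27.50 tcp [ 0.4781 -0.0542  0.149 ] F [-0.4 -0.1  0. ] M [ 0.04 -0.05 -0.03] w 0.0852 yawY -138.2 tilt [-0.0006  0.0003] q [-0.857  0.454  1.076  2.134 -0.537  0.856 -1.866]
Ftool [-0.   0.4  0.2] Mtool [ 0.03  0.   -0.06]
shift mm [0.2 0.3 3.1]
turn [-2.1498e+00  6.0000e-04  5.0000e-04]
```

>>> {"method": "apply_moves", "body": {
  "commands": [
    [85,0,0.3,3.1,-0.15,0,0],
    [85,0,0.3,3.1,-0.3,0,0],
    [85,0,0.3,3.1,-0.6,0,0],
    [85,0,0.3,3.1,-1.2,0,0],
    [85,0,0.3,3.1,-1.2,0,0],
    [85,0,0.3,3.1,-2.15,0,0],
    [85,0,0.3,3.1,-2.15,0,0],
    [85,0,0.3,3.1,-2.15,0,0],
    [85,0,0.3,3.1,-2.15,0,0],
    [85,0,0.3,3.1,-2.15,0,0],
    [85,0,0.3,3.1,-2.15,0,0],
    [85,0,0.3,3.1,-2.15,0,0],
    [85,0,0.3,3.1,-2.15,0,0],
    [85,0,0.3,3.1,-2.15,0,0],
    [85,0,0.3,3.1,-2.15,0,0],
    [85,0,0.3,3.1,-2.15,0,0],
    [85,0,0.3,3.1,-2.15,0,0],
    [85,0,0.3,3.1,-2.15,0,0],
    [85,0,0.3,3.1,-2.15,0,0]
  ]
}}

```text
clock: 29.4
tcp_pos: [0.4761, -0.0522, 0.1491]
orientation: [1.4, 1.073, -1.4]
contact_force: [0.9, 0.6, -0.2]
grip_width: 0.0851
```

```bash
python3 s.py; python3 - <<'E'
from h import *
save(grab_frame("wrist"),"w21.png")
rel([.4758,-.0521,.1488],np.radians(-15))
E
```

```text
t29.40 tcp [ 0.4761 -0.0522  0.1491] F [ 0.9  0.6 -0.2] M [-0.04  0.03 -0.01] w 0.0851 yawY -15.0 tilt [-0.0001 -0.0001] q [-0.462  0.286  0.522  2.12  -0.2    0.782 -0.077]
Ftool [ 0.2  0.7 -0.9] Mtool [ 0.01 -0.05 -0.02]
shift mm [ 0.3 -0.4  0. ]
turn [-0.0005  0.0001  0.0001]
```

View pics/w21.png

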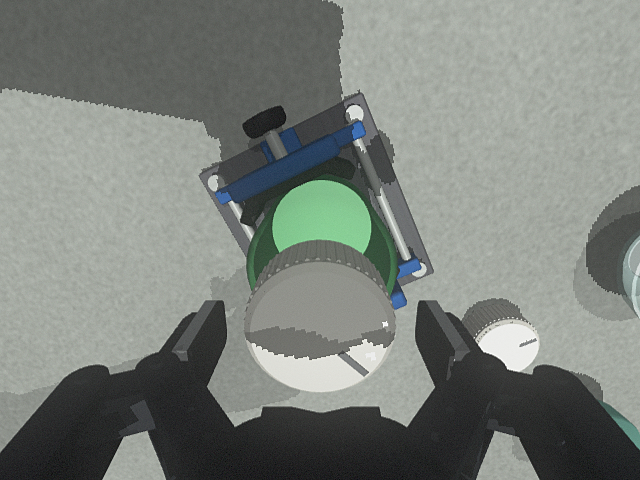

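>>> {"method": "apply_moves", "body": {
  "commands": [
    [55,0,0,0,0,0,0],
    [55,0,0,0,0,0,0],
    [55,0,0,0,0,0,0],
    [55,0,0,0,0,0,0],
    [55,0,0,0,0,0,0]
  ],
  "force": 50
}}

```text
clock: 29.95
tcp_pos: [0.4764, -0.0522, 0.1496]
orientation: [1.4, 1.074, -1.399]
contact_force: [-1.7, 0.9, 5.3]
grip_width: 0.0616
```

```bash
python3 s.py
```

```text
t29.95 tcp [ 0.4764 -0.0522  0.1496] F [-1.7  0.9  5.3] M [ 0.11  0.41 -0.02] w 0.0616 yawY -15.0 tilt [0.0005 0.0004] q [-0.461  0.285  0.522  2.12  -0.2    0.783 -0.077]
Ftool [-5.3 -1.9 -0.5] Mtool [ 0.02  0.   -0.42]
```

>>> {"method": "apply_moves", "body": {
  "commands": [
    [55,0.22,0,0,0.1,0,0],
    [55,0.44,0,0,0.2,0,0],
    [55,0.66,0,0,0.3,0,0],
    [55,0.88,0,0,0.4,0,0],
    [55,1.1,0,0,0.5,0,0],
    [55,1.32,0,0,0.6,0,0],
    [55,1.32,0,0,0.6,0,0]
  ]
}}

```text
clock: 30.65
tcp_pos: [0.4766, -0.0523, 0.1483]
orientation: [1.813, 0.667, -1.811]
contact_force: [-0.1, -0.4, 4.3]
grip_width: 0.0619
```

```bash
python3 s.py
```

```text
t30.65 tcp [ 0.4766 -0.0523  0.1483] F [-0.1 -0.4  4.3] M [ 0.05  0.24 -0.12] w 0.0619 yawY -49.6 tilt [0.0008 0.    ] q [-0.571  0.309  0.659  2.127 -0.266  0.785 -0.61 ]
Ftool [-4.3  0.2  0.4] Mtool [ 0.12 -0.15 -0.19]
```

>>> {"method": "apply_moves", "body": {
  "commands": [
    [55,0.22,0,0,0.1,0,0],
    [55,0.44,0,0,0.2,0,0],
    [55,0.66,0,0,0.3,0,0],
    [55,0.88,0,0,0.4,0,0],
    [55,1.1,0,0,0.5,0,0],
    [55,1.32,0,0,0.6,0,0],
    [55,1.54,0,0,0.7,0,0],
    [55,1.76,0,0,0.8,0,0],
    [55,1.76,0,0,0.8,0,0]
  ]
}}

```text
clock: 31.55
tcp_pos: [0.4769, -0.0522, 0.1465]
orientation: [-2.175, 0.101, 2.172]
contact_force: [-0.4, 0.7, 4.5]
grip_width: 0.0617
```

```bash
python3 s.py
```

```text
t31.55 tcp [ 0.4769 -0.0522  0.1465] F [-0.4  0.7  4.5] M [ 0.11 -0.   -0.08] w 0.0617 yawY -95.3 tilt [ 0.0012 -0.0001] q [-0.721  0.362  0.86   2.135 -0.384  0.801 -1.284]
Ftool [-4.5 -0.6  0.5] Mtool [ 0.08 -0.01 -0.11]
```

Remaining ≈ 0.68 rad.

>>> {"method": "apply_moves", "body": {
  "commands": [
    [55,0.22,0,0,0.1,0,0],
    [55,0.44,0,0,0.2,0,0],
    [55,0.66,0,0,0.3,0,0],
    [55,0.88,0,0,0.4,0,0],
    [55,1.1,0,0,0.5,0,0],
    [55,1.32,0,0,0.6,0,0],
    [55,1.45,0,0,0.68,0,0],
    [55,1.3,0,0,0.68,0,0],
    [55,1.2,0,0,0.68,0,0]
  ]
}}

```text
clock: 32.45
tcp_pos: [0.4768, -0.0523, 0.1451]
orientation: [-1.772, 0.716, 1.77]
contact_force: [2.2, -0.2, 1.4]
grip_width: 0.0616
```

```bash
python3 s.py; python3 - <<'E'
from h import *
save(grab_frame("wrist"),"w22.png"); save(grab_frame("scene"),"s22.png",(270,180,400,300),6); save(grab_frame("top"),"t22.png")
E
```

```text
t32.45 tcp [ 0.4768 -0.0523  0.1451] F [ 2.2 -0.2  1.4] M [-0.05 -0.43 -0.04] w 0.0616 yawY -134.0 tilt [ 0.0013 -0.0004] q [-0.841  0.441  1.042  2.141 -0.52   0.836 -1.817]
Ftool [-1.4 -1.4 -1.7] Mtool [ 0.04  0.34 -0.27]
```

View pics/w22.png

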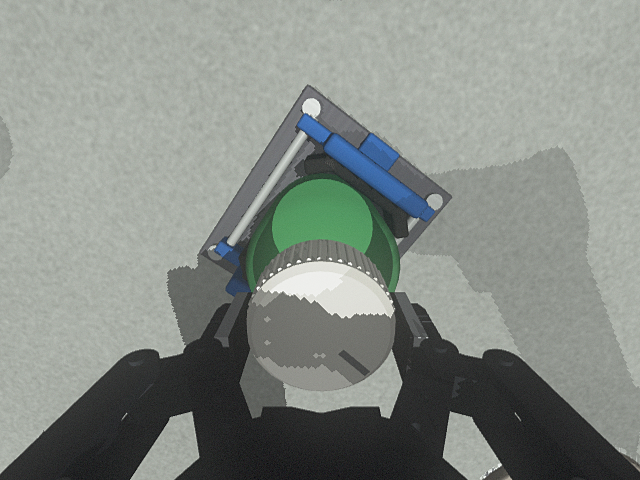

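View pics/s22.png

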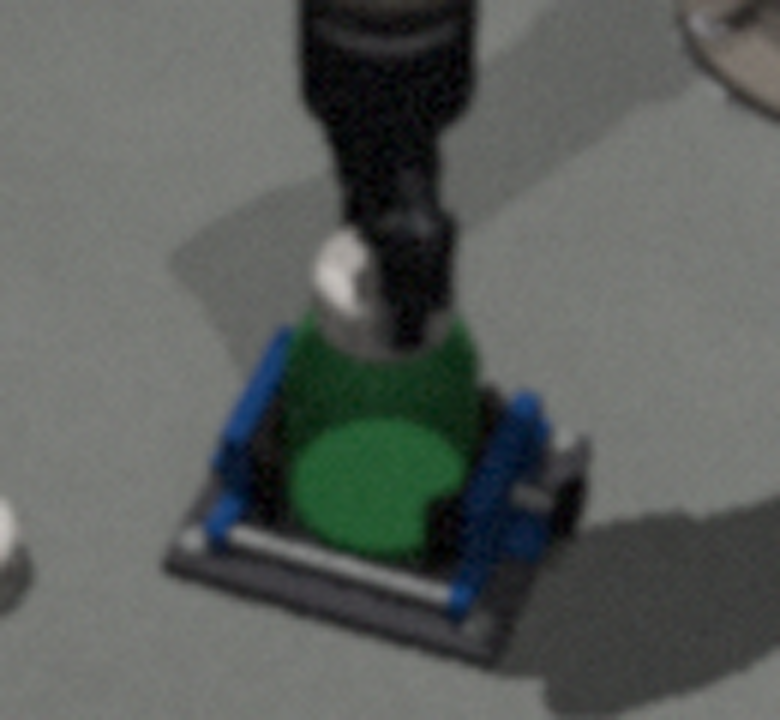

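```bash
python3 - <<'E'
from h import *
print(r.hand_in()); st()
E
```

```text
the job is handed in; nothing more can be done
None
the job is handed in; nothing more can be done
```

The white cap is started on the green jar's thread, one full turn past the drop and not tight. The gripper is still holding it. I handed the job in at about 32.5 s.

**Which cap:** four white caps were in view. I took the one nearest the base, at about 0.56 m; the others were 0.64 m or more away.

**First try failed:** the cap sat off-centre and rested at a constant height for about 75° of back turn. It then slipped sideways without a clean drop. I lifted it off, found the neck centre again from three wrist views (they agreed to about 0.15 mm), and set it down again. I never settled what that first contact was. I took it for a lug on the rim, but the height matched the top of the thread better.

**Second try:**
- **Back turn:** the cap climbed about 2.2 mm per rad as I turned it back, 80° in all.
- **Drop:** the upward force then fell from 8 N to 0, and the cap came to rest about 3.8 mm lower. The task text said 4.6 mm, so it was a little short.

**Forward turn:** I turned it about 360° in two grips, 241° and then 119°. It sank 13.7 mm in total against 13.8 mm expected.

**Last checks:**
- **Forces:** the wrist read about 1.4 N up and 2.2 N sideways at the end. I saw at most about 14 N during the job.
- **Position:** the cap looked level, and its grey line had not moved in the grip since the second grip.
- **Other items:** I touched none of them, but I did not inspect the final overhead picture to confirm it. The hand-in gives no verdict.

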